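# Stand the fallen bottles up in the counter lane and set its fence

## Robot

A 7-joint arm with a two-finger parallel gripper is mounted at the origin on a cart in front of the work surface, level with it; the furniture and walls round the work are solid. World frame = base frame: x ahead of the robot, y to its left, z up, the work surface at z = 0. Lengths are in m, angles in rad, forces in N, time in s.
With the tool pointing down it reaches from about 0.35 to 0.9 m from the base axis. Payload 8.1 kg.
Tool frame: the origin (TCP) lies between the finger pads; the fingertips stand ahead of it and the grasp point (between the pads) lies 6 mm ahead of it (bot.nose_length is the y of the fingertips in the tool frame, in m); y points along the fingers, x is the direction in which the jaws open and shut, and the axes are right-handed (so a half turn about y gives the same grasp; the last joint's range is limited). The gripper opens to 85 mm and grips with 20 to 120 N. Pads are 22 mm wide; open, the fingers measure 114 mm over their backs; the gripper's body (76 mm by 85 mm) begins 54 mm behind the grasp point. The pads swing forward as they close: fully open they stand 13 mm farther back than shut.
Start: joints at [-1.4, 0.434, 0.025, 1.573, -0.012, 1.134, -0.075], TCP at [0.169, 0.602, 0.256] pointing down, gripper open.
Joint ranges: [-2.62, 2.62], [-0.44, 2.09], [-1.27, 1.32], [0.08, 2.57], [-1.32, 4.46], [0.12, 2], [-2.74, 2.74]. Speed limits (rad/s): [2.22, 2.22, 3.01, 3.01, 3.14, 3.14, 3.14].

## Interface

Orientations are given as [roll, pitch, yaw] about the fixed x, y, z axes, in that order (R = Rz(yaw) Ry(pitch) Rx(roll)).
In Python, from bench import bot gives the robot as it stands. The module is installed in compiled form; this text tells all that it offers.
- The arm moves only by the tool servo_tool, never from a script. Its argument "deltas" is a list of rows, each an object with "dp": the shift along the world's x, y, z in m, a list of three; "turn": the turn about the world's z in rad; "claw": the closure, from 0 (fully open) to 1 (shut). A call has 1 to 20 rows; each row shifts and turns the commanded pose from where the row before left it; what a row does not reach is not made up. A row lasts 1/10 s, in which the tool goes at most 50 mm and 8.59 degrees, less where a joint would pass 70% of its speed; a pose out of reach is approached as far as the arm can. A call is refused whole if a number of a shift passes 0.05 or a number of a turn 0.15, either way. A call with a gripper value outside its range is refused whole. The fingers move at their own pace and stop on an object; "force" is the grip in N (left out, the last holds). Time passes only in rows, so rows that do not move let the fingers close. It gives the time, the measured TCP pose, the force and the opening at its end, in the units of the state.
- bot.get_state(): the state, without advancing time (a new reading comes with each control period).
- bot.read_camera(name): name is "scene" or "side" or "wrist"; returns the picture (384x512x3 uint8, red, green, blue); there is no depth.
- bot.calibration(name): a dict with "fovy" (degrees; the focal length in pixels is half the picture's height over the tangent of half this angle, whatever the lens; pixels are square), "cx", "cy" (the principal point, pixels), "k1" (the pictures are not rectified: a ray, as slopes to the right and down, at radius r is drawn at 1 + k1 r^2 times it, then the intrinsics apply), "R" (3x3) and "t" (3): a world point X has camera coordinates R X + t. Camera axes: x right, y down, z forward; pixel columns grow to the right and rows downward; lengths in m; the calibration is good to about 2 mm. A picture is of the moment at which its call begins: read the wrist's pose just before it. calibration takes no time and is no camera call; for the wrist camera it gives the pose at the moment of the call.
- bot.finish_job(): hands the job in, once; it reports no verdict.
Trained networks look in the newest picture that a camera, given by its name, has taken for a name from the list of things; names that differ only in an ending like _2 or _b are one class to them, and where a whole thing is asked for, a point or a joint stands for the part that bears it (a point fixed in the world has none). Each returns a list of dicts, best first, with "p" (0 to 1); they miss things now and then, are a little off and sometimes report something else, mostly with a low value. They report only what shows in the picture. A call takes as long as a camera call. They do not tell look-alikes from the thing itself.
- bot.find_in(label, camera): "xyz" ([x, y, z] in m, in the coordinates of the camera as it stood for that picture, good to about 4 mm: the middle of the surface that is visible of it).
- bot.masks_of(label, camera): "mask" (384x512 bool, what is visible of it).
The state is a dict: "t": time; "joint_positions": joint angles; "qvel": joint speeds; "joint_torque": joint torques, N m; "tool_pos": TCP position; "tcp_rot": TCP orientation; "contact_force": force on the tool from outside, world axes, zero at the start; "wrist_torque": the same for the moment, N m; "opening": opening from 0.0 (shut) to 1.0 (fully open).
Only numpy, scipy, OpenCV 4.12 (cv2) and the standard library are available. Lean on these libraries where they do the work, as an engineer would, in place of code of your own. Each camera call takes 0.05 s, during which the arm holds its last target.

## Task

Some of the square bottles of this counter-top bottle lane have tipped over; they lie in the lane and on the table in front of it. First open the lane by turning the knob at its end anticlockwise until the fence is right back; then stand every fallen bottle upright on its base in the lane, beside the ones that still stand there, between the front lip and the fence; and last turn the knob clockwise until the fence's pointer lines up with the brass mark. At the end every bottle must be standing in the lane; leave the brass mark and the other goods alone.

Things in the scene. Friction and masses are not known exactly. Their poses are not given: they have to be found in the camera images.
- lane: Wooden counter-top lane for one row of bottles, fixed on the table. Origin: on the table under the middle of the row. x axis: from the front lip to the back fence (away from the robot, turned by up to 0.1 rad); y axis: along the row towards the knob. Lane floor at z = 12 mm; end cheeks with inner faces at y = -220 and +220 mm, tops at z = 30 mm. Base board x -62 to 56, y -240 to 320 mm.
- lip_face (a point): Middle of the inner face of the fixed wooden front lip, at its top edge, 30 mm above the table (lane x = -36 mm). The lip is 8 mm thick.
- fence_face (a point): Middle of the inner face of the sliding back fence (an aluminium bar, 8 mm thick, along the lane), at its top edge, 30 mm above the table. Lane x = +36 mm when the fence is fully open, less as it closes; moved only by the knob.
- fence_knob (a joint): Angle of the fence knob in rad, 0 to 1.8, growing as the knob turns clockwise seen from above; geared to the fence: each rad moves the fence and its pointer 15 mm towards the front lip (lane -x). It starts between 0.85 and 1.1 (partly closed). Friction about 0.04 N m; it stays where it is left.
- knob_grip (a point): Grip point of the fence knob, on its upright axis (lane x = -28, y = 282 mm), 50 mm above the table. Black round skirt 42 mm across with an upright bar on it, 46 mm long, 13 mm thick, from 25 to 63 mm above the table, to be pinched across its thickness from above. x axis: along the bar (along lane x at angle 0; turns with the knob). White line on top at the bar's +x half.
- pointer_tip (a point): Tip of the dark steel pointer, 5 mm wide, carried by the fence outside the lane's knob-end cheek, 20 mm above the table, over a small aluminium scale strip; it moves along lane x with the fence.
- mark_tip (a point): Tip of the brass mark: a tab 5 mm wide on a 12 mm brass block beside the scale strip, facing the pointer (2 mm off its tip along lane y), 20 mm above the table. The pointer is set when both tips have the same x in the lane's frame (this frame's axes are the lane's). It has been set for a lane 52 to 58 mm wide and must stay there.
- bottle_a: White square bottle with a kraft label and a black round cap, 105 mm high over all: body 44 x 44 mm and 80 mm high, cap 30 mm across from 83 to 105 mm; about 160 g, bottom-heavy (centre of mass about 22 mm above the base). Origin: centre of its underside; its z axis runs from the base to the cap. Stands upright in the lane at the start.
- bottle_b: White square bottle with a kraft label and a black round cap, 105 mm high over all: body 44 x 44 mm and 80 mm high, cap 30 mm across from 83 to 105 mm; about 160 g, bottom-heavy (centre of mass about 22 mm above the base). Origin: centre of its underside; its z axis runs from the base to the cap. Stands upright in the lane at the start.
- tipped_0: White square bottle with a kraft label and a black round cap, 105 mm high over all: body 44 x 44 mm and 80 mm high, cap 30 mm across from 83 to 105 mm; about 160 g, bottom-heavy (centre of mass about 22 mm above the base). Origin: centre of its underside; its z axis runs from the base to the cap. If present, lies on a flat side in the lane at the start, cap away from the knob (towards lane -y).
- tipped_3: White square bottle with a kraft label and a black round cap, 105 mm high over all: body 44 x 44 mm and 80 mm high, cap 30 mm across from 83 to 105 mm; about 160 g, bottom-heavy (centre of mass about 22 mm above the base). Origin: centre of its underside; its z axis runs from the base to the cap. If present, lies on a flat side in the lane at the start, cap away from the knob (towards lane -y).
- tipped_1: White square bottle with a kraft label and a black round cap, 105 mm high over all: body 44 x 44 mm and 80 mm high, cap 30 mm across from 83 to 105 mm; about 160 g, bottom-heavy (centre of mass about 22 mm above the base). Origin: centre of its underside; its z axis runs from the base to the cap. If present, lies on a flat side on the table in front of the lane at the start, cap towards the robot's left (lane +y).
- tipped_2: White square bottle with a kraft label and a black round cap, 105 mm high over all: body 44 x 44 mm and 80 mm high, cap 30 mm across from 83 to 105 mm; about 160 g, bottom-heavy (centre of mass about 22 mm above the base). Origin: centre of its underside; its z axis runs from the base to the cap. If present, lies on a flat side on the table in front of the lane at the start, cap towards the robot's right (lane -y).
- gold_cup: Small gilt cup, 67 mm across, 58 mm high, origin under its middle; stands right of the lane; not part of the job.
- putty_tub: Lidded green tub, 78 mm across, 42 mm high, origin under its middle; stands right of the lane; not part of the job.
- tag_pack: Flat pale pack of tags, 88 x 62 x 14 mm, origin under its middle; lies left of the lane; not part of the job.
There are look-alikes about, which are no part of the job. Leave any orange look-alike of the tipped_2 alone.

How it is judged:
On the way, in this order (a step that is already met when the one before it is completed fails the run):
1. the lane is opened: the fence is turned back (value of joint fence_knob below 0.25 rad), for 0.2 s.
2. every fallen bottle stands upright in the lane, let go (angle between each of tipped_0, tipped_1, tipped_2, tipped_3's own z axis and vertical below 0.12 rad and x of each of tipped_0, tipped_1, tipped_2, tipped_3 in the frame of lane above -0.019 m and x of each of tipped_0, tipped_1, tipped_2, tipped_3 in the frame of fence_face below -0.017 m and y of tipped_0 in the frame of lane between -0.206 and 0.206 m and z of tipped_0 in the frame of lane between 0.006 and 0.018 m and linear speed of each of tipped_0, tipped_1, tipped_2, tipped_3 below 0.03 m/s and angular speed of each of tipped_0, tipped_1, tipped_2, tipped_3 below 0.2 rad/s and contact force between the fingers and tipped_0 below 0.2 N and y of tipped_1 in the frame of lane between -0.206 and 0.206 m and z of tipped_1 in the frame of lane between 0.006 and 0.018 m and contact force between the fingers and tipped_1 below 0.2 N and y of tipped_2 in the frame of lane between -0.206 and 0.206 m and z of tipped_2 in the frame of lane between 0.006 and 0.018 m and contact force between the fingers and tipped_2 below 0.2 N and y of tipped_3 in the frame of lane between -0.206 and 0.206 m and z of tipped_3 in the frame of lane between 0.006 and 0.018 m and contact force between the fingers and tipped_3 below 0.2 N), for 0.2 s.
3. then the knob is turned until the pointer stands at the brass mark (x of pointer_tip in the frame of mark_tip between -0.003 and 0.003 m), for 0.2 s.
At the end, for the whole second after the job is handed in: All bottles present, fallen or not, stand upright (within 0.12 rad) on the lane floor between lip, fence and cheeks, and the pointer tip is within 3 mm of the mark tip along the lane's x axis (all of step 3 and angle between each of tipped_0, tipped_1, tipped_2, tipped_3, bottle_a, bottle_b's own z axis and vertical below 0.12 rad and x of each of tipped_0, tipped_1, tipped_2, tipped_3, bottle_a, bottle_b in the frame of lane above -0.019 m and x of each of tipped_0, tipped_1, tipped_2, tipped_3, bottle_a, bottle_b in the frame of fence_face below -0.017 m and y of tipped_0 in the frame of lane between -0.206 and 0.206 m and z of tipped_0 in the frame of lane between 0.006 and 0.018 m and y of tipped_1 in the frame of lane between -0.206 and 0.206 m and z of tipped_1 in the frame of lane between 0.006 and 0.018 m and y of tipped_2 in the frame of lane between -0.206 and 0.206 m and z of tipped_2 in the frame of lane between 0.006 and 0.018 m and y of tipped_3 in the frame of lane between -0.206 and 0.206 m and z of tipped_3 in the frame of lane between 0.006 and 0.018 m and y of bottle_a in the frame of lane between -0.206 and 0.206 m and z of bottle_a in the frame of lane between 0.006 and 0.018 m and y of bottle_b in the frame of lane between -0.206 and 0.206 m and z of bottle_b in the frame of lane between 0.006 and 0.018 m and velocity of joint fence_knob between -0.05 and 0.05 rad/s); the robot touches nothing.
It fails at once if the brass mark is moved (distance of mark_tip from where it was at the start of the episode above 0.004 m).
It fails at once if other goods are disturbed (distance of any of gold_cup, putty_tub, tag_pack from where it was at the start of the episode above 0.03 m).
Of tipped_0, tipped_1, tipped_2, tipped_3 only 3 to 4 are there at a start; the rules pass over those that are not, and their reading is None.
At some moment in a run one of tipped_0, tipped_3 may be knocked a few centimetres aside while the robot is not near it.
Once in a run the grip may slacken for a moment while it holds something.
It also fails if it takes over 184 s, if anything falls off the work surface, if the arm or the gripper's body presses on something with over 40 N, if the wrist force passes 120 N, or if a joint passes its speed limit or range.

## Working session

There is one attempt and no reset: what is moved stays moved. The work goes in short steps, Python scripts to look and compute and a tool call to move; the robot and the scene stay as the last step left them, time stands still between calls to the robot, and variables do not carry over. Pictures are saved under pics/ and viewed, and the job is handed in when it is done.

Besides the shell and the picture viewer there is one more tool, called after ">>>" as a command line: name --argument value ..., lists and objects as JSON in quotes. servo_tool: Moves the arm, as the interface text tells. Its arguments: {"type":"object","properties":{"deltas":{"type":"array","items":{"type":"object","properties":{"dp":{"type":"array","items":{"type":"number"}},"turn":{"type":"number"},"claw":{"type":"number"}}}},"force":{"type":"number"}},"required":["deltas"]}

```bash
ls; mkdir -p pics
python3 - <<'E'
from bench import bot
import cv2
print({k:(v if not hasattr(v,'round') else v) for k,v in bot.get_state().items()})
for n in ['scene','side','wrist']:
    im=bot.read_camera(n); cv2.imwrite(f'pics/{n}0.png',im[:,:,::-1])
    c=bot.calibration(n); print(n,c)
print(bot.nose_length)
E
```

```text
pics
{'t': 0.0, 'joint_positions': array([-1.39959153,  0.43522748,  0.02497422,  1.57412407, -0.01160044,
        1.13398901, -0.07509348]), 'qvel': array([1.08517677e-03, 3.47443430e-04, 1.50226394e-03, 5.22073774e-05,
       1.00623662e-03, 2.08545720e-03, 1.54319962e-03]), 'joint_torque': array([-2.56390713e-04, -6.70460629e+01,  1.02496561e+00, -3.16215956e+01,
        1.55917526e-02,  1.24099586e-02, -2.39305842e-05]), 'tool_pos': array([0.16892154, 0.60124379, 0.25551272]), 'tcp_rot': array([-1.57094182,  0.00159628,  1.29692652]), 'contact_force': array([-0.41414939,  0.03010943,  0.23156902]), 'wrist_torque': array([ 0.03610297,  0.04805084, -0.03107643]), 'opening': 1.0000570197838674}
scene {'fovy': 54.255657135500776, 'cx': 250.11700724045454, 'cy': 182.35527696589452, 'k1': -0.014827913611385505, 'R': array([[ 0.73253281, -0.68033364,  0.02327717],
       [-0.36875785, -0.42532948, -0.82650619],
       [ 0.57220043,  0.59685926, -0.56244617]]), 't': array([-0.35921087,  0.23930492,  0.9082478 ])}
side {'fovy': 43.98385215618268, 'cx': 253.87423506426842, 'cy': 204.18444234418348, 'k1': -0.17364961821730218, 'R': array([[ 0.85175625, -0.523434  , -0.02298126],
       [-0.24236477, -0.35474103, -0.90300505],
       [ 0.46451115,  0.77471004, -0.42901485]]), 't': array([-0.4122947 ,  0.20760682,  1.46064032])}
wrist {'fovy': 69.97378816839151, 'cx': 260.4833426170117, 'cy': 191.54462846761567, 'k1': 0.013012260442076625, 'R': array([[ 2.70149151e-01,  9.62818486e-01, -1.12818169e-05],
       [ 9.14733647e-01, -2.56653773e-01,  3.12075624e-01],
       [ 3.00469284e-01, -8.43172847e-02, -9.50057264e-01]]), 't': array([-0.62605693, -0.04165875,  0.37942276])}
0.025
```

View pics/scene0.png

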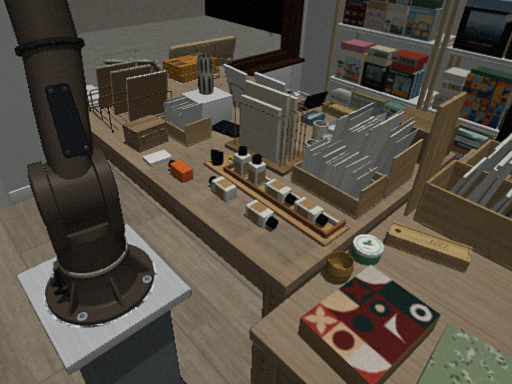

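View pics/side0.png

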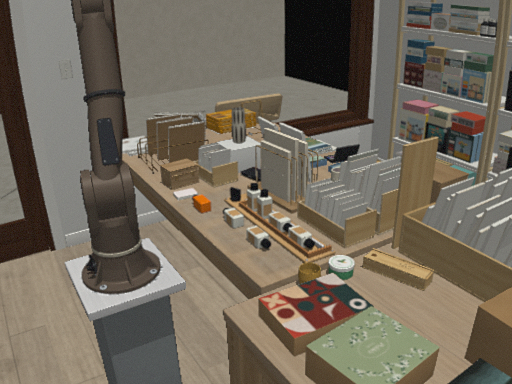

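View pics/wrist0.png

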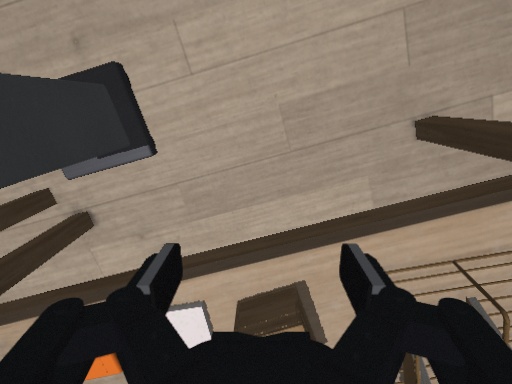

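```bash
cat > h.py <<'E'
from bench import bot
import numpy as np, cv2
def snap(cam,name=None):
    c=bot.calibration(cam); im=bot.read_camera(cam)
    if name: cv2.imwrite(f'pics/{name}.png',im[:,:,::-1])
    return c,im
def K(c):
    f=192/np.tan(np.radians(c['fovy'])/2); return f
def proj(c,X):
    X=np.atleast_2d(X); p=X@np.array(c['R']).T+c['t']; s=p[:,:2]/p[:,2:]
    r2=(s**2).sum(1,keepdims=True); s=s*(1+c['k1']*r2); return s*K(c)+[c['cx'],c['cy']]
def unproj(c,uv,z):
    "pixels -> world points at height z"
    uv=np.atleast_2d(np.asarray(uv,float)); d=(uv-[c['cx'],c['cy']])/K(c); s=d.copy()
    for _ in range(20): s=d/(1+c['k1']*(s**2).sum(1,keepdims=True))
    R=np.array(c['R']); ray=np.c_[s,np.ones(len(s))]@R; o=-R.T@c['t']
    k=(z-o[2])/ray[:,2]; return o+ray*k[:,None]
def find(label,cam,c,minp=0.3):
    R=np.array(c['R']); out=[]
    for d in bot.find_in(label,cam):
        if d['p']>=minp: out.append((round(d['p'],2),(R.T@(np.array(d['xyz'])-c['t'])).round(3).tolist()))
    return out
E
python3 - <<'E'
from h import *
for cam in ['scene','side']:
    c,im=snap(cam)
    for l in ['tipped_0','fence_knob','knob_grip','pointer_tip','mark_tip','lip_face','fence_face','lane','gold_cup','putty_tub','tag_pack']:
        print(cam,l,find(l,cam,c))
E
```

```text
scene tipped_0 [(0.9, [0.398, 0.241, 0.037]), (0.89, [0.543, -0.072, 0.049]), (0.71, [0.444, 0.072, 0.034]), (0.67, [0.54, -0.2, 0.051]), (0.66, [0.434, -0.102, 0.031])]
scene fence_knob [(0.53, [0.54, 0.227, 0.04])]
scene knob_grip [(0.43, [0.539, 0.225, 0.039])]
scene pointer_tip [(0.53, [0.544, -0.073, 0.047])]
scene mark_tip []
scene lip_face [(0.75, [0.526, -0.095, 0.014]), (0.6, [0.54, 0.226, 0.041]), (0.33, [0.435, -0.103, 0.034])]
scene fence_face [(0.56, [0.585, -0.235, 0.03])]
scene lane [(0.66, [0.522, -0.096, 0.011])]
scene gold_cup [(0.64, [0.446, -0.373, 0.034])]
scene putty_tub [(0.76, [0.548, -0.383, 0.037]), (0.74, [0.538, 0.225, 0.044]), (0.33, [0.434, -0.105, 0.036])]
scene tag_pack [(0.64, [0.402, 0.403, 0.012])]
side tipped_0 [(0.82, [0.538, -0.202, 0.047]), (0.81, [0.428, -0.107, 0.035]), (0.78, [0.396, 0.239, 0.03]), (0.75, [0.438, 0.063, 0.032]), (0.54, [0.546, -0.073, 0.048])]
side fence_knob [(0.74, [0.552, 0.027, 0.066]), (0.53, [0.534, 0.229, 0.038])]
side knob_grip [(0.64, [0.54, 0.225, 0.037])]
side pointer_tip [(0.54, [0.578, -0.232, 0.027])]
side mark_tip [(0.33, [0.521, -0.098, 0.009])]
side lip_face [(0.33, [0.447, -0.361, 0.04])]
side fence_face [(0.39, [0.576, -0.233, 0.029])]
side lane [(0.93, [0.521, -0.101, 0.01])]
side gold_cup [(0.96, [0.451, -0.363, 0.04]), (0.42, [0.54, -0.204, 0.046])]
side putty_tub [(0.89, [0.551, -0.391, 0.036])]
side tag_pack [(0.62, [0.399, 0.399, 0.012])]
```

Run:
```python
import cv2
im=cv2.imread('pics/scene0.png')[130:250,130:360]; cv2.imwrite('pics/s0c.png',cv2.resize(im,None,fx=3.4,fy=3.4,interpolation=cv2.INTER_CUBIC))
```

```text
(no output)
```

View pics/s0c.png

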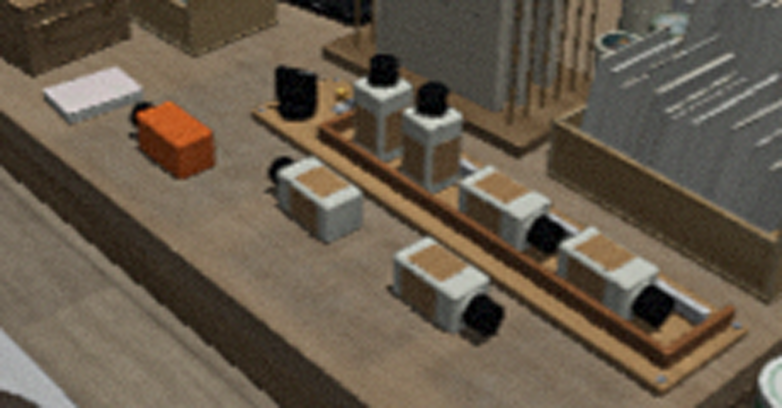

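>>> servo_tool --deltas '[{"dp": [0.02, -0.03, 0.01], "turn": -0.06, "claw": 0}, {"dp": [0.025, -0.03, 0.01], "turn": -0.06, "claw": 0}, {"dp": [0.025, -0.03, 0.01], "turn": -0.06, "claw": 0}, {"dp": [0.025, -0.03, 0.01], "turn": -0.06, "claw": 0}, {"dp": [0.025, -0.03, 0.01], "turn": -0.06, "claw": 0}, {"dp": [0.025, -0.03, 0.01], "turn": -0.06, "claw": 0}, {"dp": [0.025, -0.03, 0.01], "turn": -0.06, "claw": 0}, {"dp": [0.025, -0.03, 0], "turn": -0.06, "claw": 0}, {"dp": [0.025, -0.03, 0], "turn": -0.06, "claw": 0}, {"dp": [0.025, -0.03, 0], "turn": -0.06, "claw": 0}, {"dp": [0.025, -0.03, 0], "turn": -0.06, "claw": 0}, {"dp": [0.02, -0.02, 0], "turn": -0.06, "claw": 0}, {"dp": [0, 0, 0], "claw": 0}]'

```text
invalid input at $.deltas[12]: expected keys dp, turn, claw
```

Run:
```python
from h import *
c,im=snap('wrist','w1')
s=bot.get_state(); print(s['t'],s['tool_pos'],s['tcp_rot'],s['joint_positions'].round(2))
for l in ['knob_grip','pointer_tip','mark_tip','lane','tipped_0']: print(l,find(l,'wrist',c))
```

```text
1.4 [0.16900878 0.60174899 0.2563353 ] [-1.57079565e+00 -8.55468964e-05  1.29692980e+00] [-1.4   0.43  0.02  1.57 -0.01  1.13 -0.08]
knob_grip []
pointer_tip []
mark_tip []
lane []
tipped_0 [(0.94, [0.413, 0.281, 0.041])]
```

View pics/w1.png

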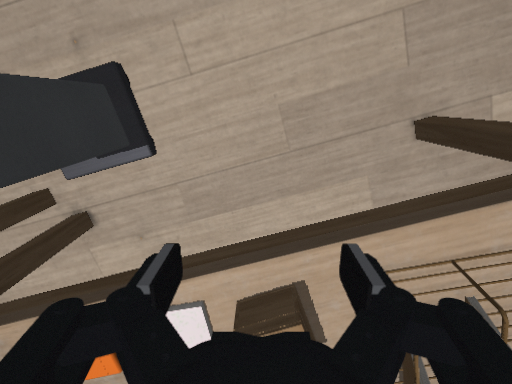

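>>> servo_tool --deltas '[{"dp": [0.02, -0.03, 0.01], "turn": -0.06, "claw": 0}, {"dp": [0.025, -0.03, 0.01], "turn": -0.06, "claw": 0}, {"dp": [0.025, -0.03, 0.01], "turn": -0.06, "claw": 0}, {"dp": [0.025, -0.03, 0.01], "turn": -0.06, "claw": 0}, {"dp": [0.025, -0.03, 0.01], "turn": -0.06, "claw": 0}, {"dp": [0.025, -0.03, 0.01], "turn": -0.06, "claw": 0}, {"dp": [0.025, -0.03, 0.01], "turn": -0.06, "claw": 0}, {"dp": [0.025, -0.03, 0], "turn": -0.06, "claw": 0}, {"dp": [0.025, -0.03, 0], "turn": -0.06, "claw": 0}, {"dp": [0.025, -0.03, 0], "turn": -0.06, "claw": 0}, {"dp": [0.025, -0.03, 0], "turn": -0.06, "claw": 0}, {"dp": [0.02, -0.02, 0], "turn": -0.06, "claw": 0}, {"dp": [0, 0, 0], "turn": 0, "claw": 0}]'

```text
t: 2.95
tool_pos: [0.4618, 0.2477, 0.3267]
tcp_rot: [-1.573, -0.001, 0.568]
contact_force: [-1.1, 0.3, -0.1]
opening: 0.998
```

Run:
```python
from h import *
c,im=snap('wrist','w2')
s=bot.get_state(); print(s['t'],s['tool_pos'],s['tcp_rot'],s['joint_positions'].round(2))
for l in ['knob_grip','pointer_tip','mark_tip','lane','tipped_0']: print(l,find(l,'wrist',c))
```

```text
3.0 [0.46024107 0.24996302 0.32648119] [-1.57137254e+00 -4.25374925e-04  5.72834220e-01] [-0.89  0.21  0.36  1.73 -0.08  1.21  0.06]
knob_grip [(0.6, [0.542, 0.235, 0.045])]
pointer_tip [(0.84, [0.592, 0.161, 0.032]), (0.53, [0.452, 0.101, 0.041])]
mark_tip [(0.39, [0.471, -0.046, 0.039])]
lane [(0.64, [0.542, 0.173, 0.012])]
tipped_0 [(0.78, [0.547, -0.033, 0.055]), (0.78, [0.456, 0.102, 0.044]), (0.57, [0.408, 0.275, 0.044]), (0.41, [0.546, -0.137, 0.02]), (0.39, [0.591, 0.158, 0.03]), (0.36, [0.47, -0.045, 0.039])]
```

View pics/w2.png

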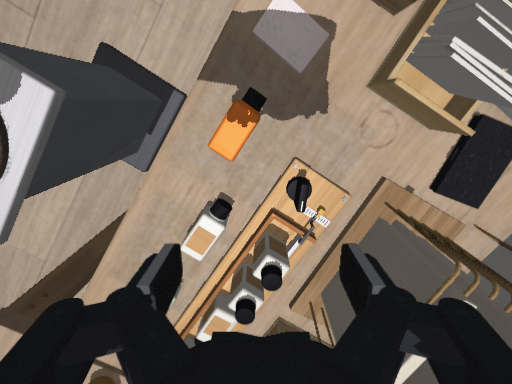

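Run:
```python
import cv2
im=cv2.imread('pics/w2.png')[145:345,170:370]; cv2.imwrite('pics/w2c.png',cv2.resize(im,None,fx=3,fy=3,interpolation=cv2.INTER_CUBIC))
```

```text
(no output)
```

View pics/w2c.png

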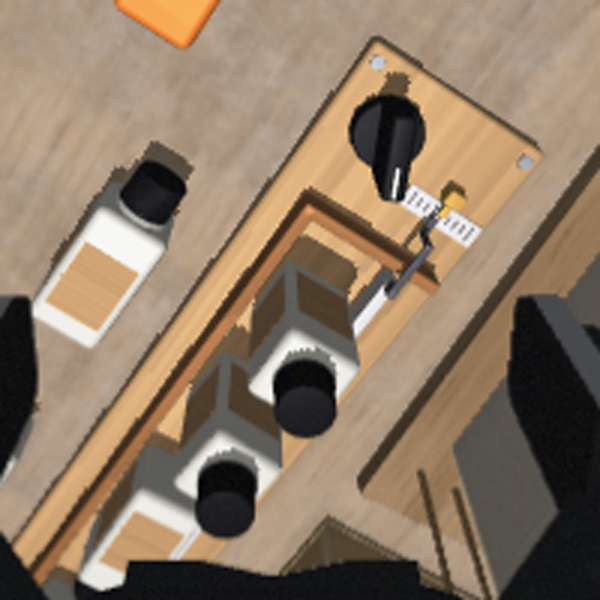

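```bash
cat >> h.py <<'E'
def world2lane(P,O,th):
    d=np.atleast_2d(P)[:,:2]-O; c,s=np.cos(th),np.sin(th); return np.c_[d[:,0]*c+d[:,1]*s,-d[:,0]*s+d[:,1]*c]
def lane2world(P,O,th):
    P=np.atleast_2d(P); c,s=np.cos(th),np.sin(th); return np.c_[O[0]+P[:,0]*c-P[:,1]*s,O[1]+P[:,0]*s+P[:,1]*c]
E
python3 - <<'E'
from h import *
c=None
# wrist calib now (pose unchanged)
c=bot.calibration('wrist')
f=lambda u,v,z:unproj(c,[[170+u/3,145+v/3]],z)[0].round(4)
A=f(375,38,.012);B=f(543,153,.012);print('board',A,B,np.linalg.norm(A-B))
d=(B-A)[:2];th=np.arctan2(d[1],d[0]);print('th',th)
# cheek/lip inner corner top
C=f(313,212,.030);print('corner -36,220',C)
D=f(30,575,.030);print('lip inner far',D, 'th',np.arctan2(-(C-D)[0],(C-D)[1]))
E=f(305,190,.030);print('lip outer corner -44,~228?',E)
print('white',f(398,167,.063),f(395,195,.063)); print('skirt',f(387,135,.025))
O=A[:2]-(lane2world([[-.062,.32]],np.zeros(2),th)[0]);print('O',O)
O2=C[:2]-(lane2world([[-.036,.22]],np.zeros(2),th)[0]);print('O2',O2)
print('knob',lane2world([[-.028,.282]],O,th))
print('pointer,mark',world2lane([f(428,228,.02),f(444,208,.02)],O,th))
E
```

```text
board [0.5084 0.2802 0.012 ] [0.6237 0.2786 0.012 ] 0.11531110094002232
th -0.013875952381492663
corner -36,220 [0.5319 0.1853 0.03  ]
lip inner far [ 0.5214 -0.1204  0.03  ] th -0.03433390191968574
lip outer corner -44,~228? [0.5211 0.1936 0.03  ]
white [0.5442 0.2389 0.063 ] [0.5517 0.226  0.063 ]
skirt [0.5414 0.2422 0.025 ]
O [ 0.56595387 -0.04062948]
O2 [ 0.56484392 -0.03517834]
knob [[0.54186946 0.24173189]]
pointer,mark [[0.02477551 0.25029734]
 [0.02477152 0.2649987 ]]
```

>>> servo_tool --deltas '[{"dp": [0.02, -0.002, -0.04], "turn": -0.04, "claw": 0.6}, {"dp": [0.02, -0.002, -0.04], "turn": 0, "claw": 0.6}, {"dp": [0.02, -0.002, -0.04], "turn": 0, "claw": 0.6}, {"dp": [0.022, -0.002, -0.04], "turn": 0, "claw": 0.6}, {"dp": [0, 0, -0.028], "turn": 0, "claw": 0.6}, {"dp": [0, 0, 0], "turn": 0, "claw": 0.6}]'

```text
t: 3.85
tool_pos: [0.5385, 0.2434, 0.1343]
tcp_rot: [-1.571, 0.007, 0.538]
contact_force: [-1.4, 0.1, 0.6]
opening: 0.404
```

Run:
```python
from h import *
c,im=snap('wrist','w3')
s=bot.get_state(); print(s['t'],s['tool_pos'],s['tcp_rot'],s['opening'])
print(find('knob_grip','wrist',c))
```

```text
3.9 [0.53948692 0.24397581 0.13686973] [-1.57050097  0.00413569  0.53815874] 0.39719217313408717
[(0.98, [0.541, 0.237, 0.045])]
```

View pics/w3.png

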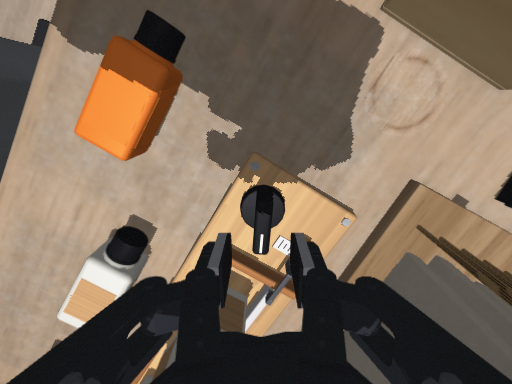

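Run:
```python
from h import *
c=bot.calibration('wrist'); s=bot.get_state()
f=lambda u,v,z:unproj(c,[[u,v]],z)[0].round(4)
print('skirt',f(263,207,.025)); a=f(262,236,.063);b=f(261,250,.063);print(a,b,np.arctan2((b-a)[1],(b-a)[0]))
A=f(256,153,.012);B=f(356,213,.012);print(A,B,np.arctan2((B-A)[1],(B-A)[0]),np.linalg.norm(B-A))
print(s['tool_pos'],proj(c,[s['tool_pos']-[0,0,.006]]))
m=bot.masks_of('knob_grip','wrist'); print([(d['p'],np.argwhere(d['mask']).mean(0),d['mask'].sum()) for d in m][:2])
```

```text
skirt [0.5493 0.2377 0.025 ]
[0.5532 0.229  0.063 ] [0.5589 0.2179 0.063 ] -1.0963964440029943
[0.5199 0.2746 0.012 ] [0.6318 0.2739 0.012 ] -0.006255503747392461 0.11190218943345122
[0.54051311 0.24446178 0.13867619] [[257.0376786  264.09106519]]
[(0.87, array([213.75236201, 261.66235704]), np.int64(2011))]
```

```bash
cat >> h.py <<'E'
import pickle
def shot(cam,name):
    c,im=snap(cam,name); pickle.dump(c,open(f'pics/{name}.pkl','wb')); return c,im
def load(name): return pickle.load(open(f'pics/{name}.pkl','rb'))
E
python3 - <<'E'
from h import *
s=bot.get_state(); print(s['tool_pos'],s['qvel'].round(3))
c,im=shot('wrist','w4')
print(find('knob_grip','wrist',c))
cv2.imwrite('pics/w4c.png',cv2.resize(im[140:320,160:380,::-1],None,fx=3.3,fy=3.3,interpolation=cv2.INTER_CUBIC))
E
```

```text
[0.54120656 0.24471292 0.13977795] [-0.001 -0.021  0.007 -0.009  0.    -0.005  0.002]
[(0.8, [0.544, 0.238, 0.043]), (0.73, [0.591, 0.158, 0.029])]
```

View pics/w4c.png

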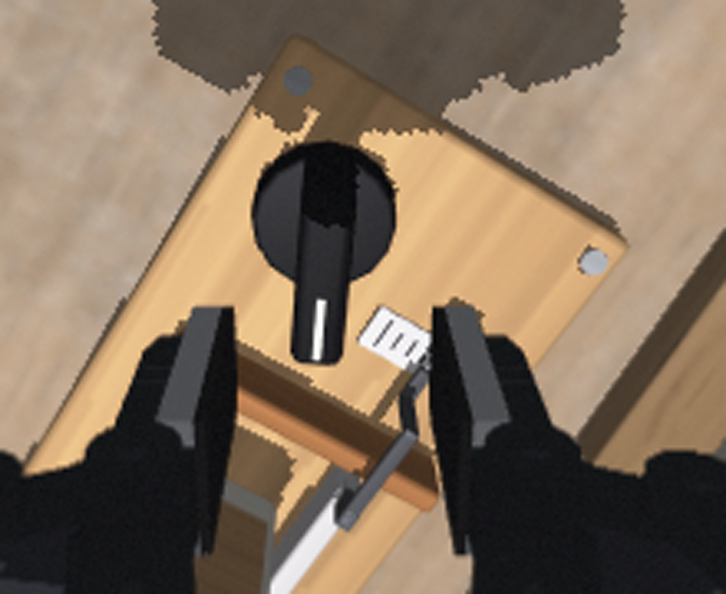

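Run:
```python
from h import *
c=load('w4')
f=lambda u,v,z:unproj(c,[[160+u/3.3,140+v/3.3]],z)[0].round(4)
print('skirt',f(324,213,.025),f(253,213,.025),f(397,213,.025)); a=f(320,300,.063);b=f(317,358,.063);print(a,b,np.arctan2((b-a)[1],(b-a)[0]))
A=f(293,38,.012);B=f(628,240,.012);print(A,B,np.arctan2((B-A)[1],(B-A)[0]),np.linalg.norm(B-A))
C=f(25,470,.012); print('edge -62', C, np.arctan2(-(A-C)[0],(A-C)[1]))
```

```text
skirt [0.5454 0.2375 0.025 ] [0.5287 0.2276 0.025 ] [0.5626 0.2478 0.025 ]
[0.5487 0.2306 0.063 ] [0.556  0.2169 0.063 ] -1.0812179319364406
[0.5146 0.2727 0.012 ] [0.6286 0.2715 0.012 ] -0.01052592703172522 0.11400631561453087
edge -62 [0.5107 0.1092 0.012 ] -0.023848688587346987
```

>>> servo_tool --deltas '[{"dp": [0.004, -0.0075, -0.02], "turn": -0.05, "claw": 0.6}, {"dp": [0, 0, -0.03], "turn": 0, "claw": 0.6}, {"dp": [0, 0, -0.03], "turn": 0, "claw": 0.6}, {"dp": [0, 0, 0], "turn": 0, "claw": 0.6}, {"dp": [0, 0, 0], "turn": 0, "claw": 0.6}, {"dp": [0, 0, 0], "turn": 0, "claw": 1}, {"dp": [0, 0, 0], "turn": 0, "claw": 1}, {"dp": [0, 0, 0], "turn": 0, "claw": 1}, {"dp": [0, 0, 0], "turn": 0, "claw": 1}]' --force 40

```text
t: 5.0
tool_pos: [0.5442, 0.2358, 0.0604]
tcp_rot: [-1.57, 0.001, 0.487]
contact_force: [-6.7, -3.9, 11.4]
opening: 0.148
```

>>> servo_tool --deltas '[{"dp": [0, 0, 0], "turn": 0.13, "claw": 1}, {"dp": [0, 0, 0], "turn": 0.13, "claw": 1}, {"dp": [0, 0, 0], "turn": 0.13, "claw": 1}, {"dp": [0, 0, 0], "turn": 0.13, "claw": 1}, {"dp": [0, 0, 0], "turn": 0.13, "claw": 1}, {"dp": [0, 0, 0], "turn": 0.13, "claw": 1}, {"dp": [0, 0, 0], "turn": 0.13, "claw": 1}, {"dp": [0, 0, 0], "turn": 0.13, "claw": 1}, {"dp": [0, 0, 0], "turn": 0, "claw": 1}, {"dp": [0, 0, 0], "turn": 0, "claw": 1}]'

```text
t: 6.0
tool_pos: [0.5431, 0.2341, 0.0603]
tcp_rot: [-1.568, 0.003, 1.526]
contact_force: [-12.0, -8.0, 18.8]
opening: 0.145
```

>>> servo_tool --deltas '[{"dp": [0, 0, 0], "turn": 0, "claw": 0.6}, {"dp": [0, 0, 0], "turn": 0, "claw": 0.6}, {"dp": [0, 0, 0.04], "turn": 0, "claw": 0.6}, {"dp": [0, 0, 0.05], "turn": -0.1, "claw": 0.6}, {"dp": [-0.005, -0.03, 0.03], "turn": -0.145, "claw": 0.6}, {"dp": [-0.005, -0.03, 0.03], "turn": -0.145, "claw": 0.6}, {"dp": [-0.005, -0.03, 0.03], "turn": -0.145, "claw": 0.6}, {"dp": [-0.005, -0.03, 0.03], "turn": -0.145, "claw": 0.6}, {"dp": [-0.005, -0.03, 0.03], "turn": -0.145, "claw": 0.6}, {"dp": [-0.005, -0.03, 0.03], "turn": -0.145, "claw": 0.6}, {"dp": [-0.005, -0.03, 0.03], "turn": -0.145, "claw": 0.6}, {"dp": [-0.005, -0.03, 0], "turn": -0.145, "claw": 0.6}, {"dp": [-0.003, -0.024, 0], "turn": -0.145, "claw": 0.6}, {"dp": [0, 0, 0], "turn": -0.145, "claw": 0.6}, {"dp": [0, 0, 0], "turn": 0, "claw": 0.6}, {"dp": [0, 0, 0], "turn": 0, "claw": 0.6}, {"dp": [0, 0, 0], "turn": 0, "claw": 0.6}]'

```text
t: 7.7
tool_pos: [0.5022, -0.027, 0.3585]
tcp_rot: [-1.571, -0.0, -0.018]
contact_force: [-0.2, -0.4, 0.2]
opening: 0.396
```

Run:
```python
from h import *
c,im=shot('wrist','w5')
s=bot.get_state(); print(s['t'],s['tool_pos'],s['tcp_rot'],s['qvel'].round(3).tolist())
print(find('tipped_0','wrist',c))
cv2.imwrite('pics/w5c.png',cv2.resize(im[20:350,100:430,::-1],None,fx=1.8,fy=1.8,interpolation=cv2.INTER_CUBIC))
```

```text
7.75 [ 0.50211644 -0.02703319  0.35835776] [-1.57070486e+00 -5.85672626e-05 -1.90048473e-02] [0.002, 0.001, 0.003, 0.002, 0.001, 0.001, -0.012]
[(0.95, [0.547, -0.154, 0.055]), (0.93, [0.556, -0.052, 0.055]), (0.69, [0.452, -0.08, 0.047]), (0.64, [0.455, 0.094, 0.045])]
```

View pics/w5c.png

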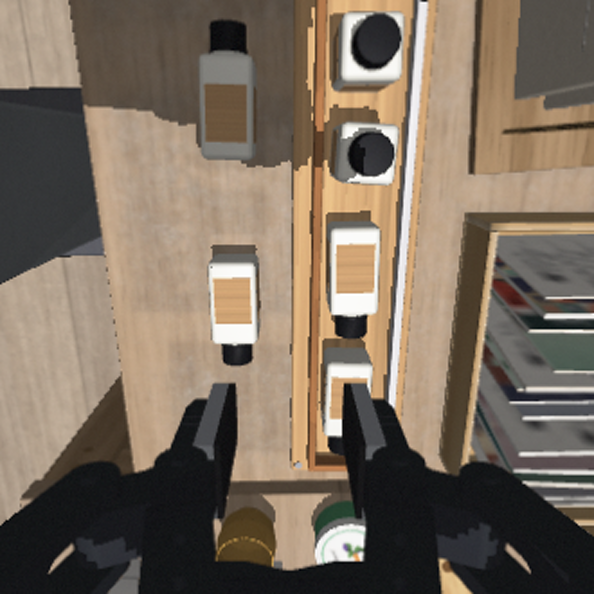

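Run:
```python
from h import *
c=load('w5')
f=lambda u,v,z:unproj(c,[[100+u/1.8,20+v/1.8]],z)[0].round(4)
a=f(293,5,.012);b=f(292,468,.012);print('board edge -62',a,b,np.arctan2(-(a-b)[0],(a-b)[1]))
a1=f(325,5,.030);b1=f(316,452,.030);print('lip inner -36',a1,b1,np.arctan2(-(a1-b1)[0],(a1-b1)[1]))
print('board corner -62,-240',b)
print('caps',f(377,41,.117),f(371,154,.117))
print('t lane 1 body corners', [f(*p,.056).tolist() for p in [(333,227),(380,225),(376,314),(331,312)]],'cap tip',f(350,338,.034))
print('t lane 2', [f(*p,.056).tolist() for p in [(329,360),(371,360),(326,433)]])
print('table caps right', [f(*p,.044).tolist() for p in [(210,265),(257,263),(257,341),(212,343)]],'cap',f(237,363,.022))
print('table cap left', [f(*p,.044).tolist() for p in [(203,54),(253,54),(253,157),(202,157)]],'cap',f(228,20,.022))
```

```text
board edge -62 [0.5106 0.1642 0.012 ] [ 0.5026 -0.2828  0.012 ] -0.01789518124176772
lip inner -36 [0.5356 0.1595 0.03  ] [ 0.5282 -0.2505  0.03  ] -0.018046821023029496
board corner -62,-240 [ 0.5026 -0.2828  0.012 ]
caps [0.5634 0.118  0.117 ] [0.562  0.0484 0.117 ]
t lane 1 body corners [[0.5415, -0.0111, 0.056], [0.5813, -0.0101, 0.056], [0.5809, -0.0898, 0.056], [0.5405, -0.0872, 0.056]] cap tip [ 0.5608 -0.1212  0.034 ]
t lane 2 [[0.539, -0.134, 0.056], [0.5779, -0.1347, 0.056], [0.5366, -0.2115, 0.056]]
table caps right [[0.4329, -0.0449, 0.044], [0.475, -0.0438, 0.044], [0.4721, -0.1187, 0.044], [0.4297, -0.12, 0.044]] cap [ 0.4495 -0.1509  0.022 ]
table cap left [[0.439, 0.1243, 0.044], [0.4783, 0.1237, 0.044], [0.4751, 0.0466, 0.044], [0.4325, 0.0474, 0.044]] cap [0.4577 0.1522 0.022 ]
```

>>> servo_tool --deltas '[{"dp": [-0.008, -0.018, -0.04], "turn": -0.015, "claw": 0.3}, {"dp": [-0.008, -0.018, -0.045], "turn": 0, "claw": 0.3}, {"dp": [-0.008, -0.018, -0.045], "turn": 0, "claw": 0.3}, {"dp": [-0.008, -0.018, -0.045], "turn": 0, "claw": 0.3}, {"dp": [-0.008, -0.018, -0.045], "turn": 0, "claw": 0.3}, {"dp": [-0.008, -0.018, -0.04], "turn": 0, "claw": 0.3}, {"dp": [-0.004, -0.007, -0.038], "turn": 0, "claw": 0.3}, {"dp": [0, 0, -0.03], "turn": 0, "claw": 0.3}, {"dp": [0, 0, 0], "turn": 0, "claw": 0.3}, {"dp": [0, 0, 0], "turn": 0, "claw": 0.3}, {"dp": [0, 0, 0], "turn": 0, "claw": 0.3}]' --force 20

```text
t: 8.9
tool_pos: [0.4513, -0.1428, 0.0317]
tcp_rot: [-1.571, -0.002, -0.037]
contact_force: [0.8, -0.0, 0.4]
opening: 0.7
```

Run:
```python
from h import *
c,im=shot('wrist','w6')
s=bot.get_state(); print(s['t'],s['tool_pos'],s['tcp_rot'],s['opening'])
```

```text
8.95 [ 0.45137831 -0.14271507  0.03186835] [-1.57103079 -0.00286328 -0.03702746] 0.6985051405891739
```

View pics/w6.png

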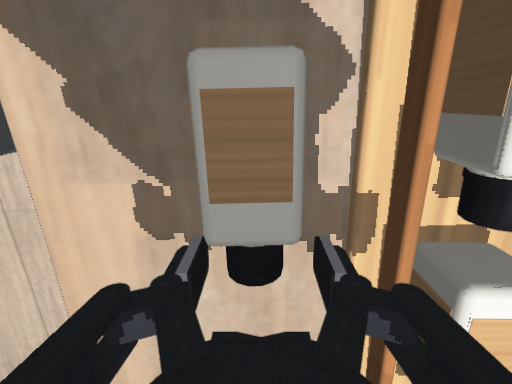

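>>> servo_tool --deltas '[{"dp": [0, 0, 0], "turn": 0, "claw": 1}, {"dp": [0, 0, 0], "turn": 0, "claw": 1}, {"dp": [0, 0, 0], "turn": 0, "claw": 1}, {"dp": [0, 0, 0], "turn": 0, "claw": 1}, {"dp": [0, 0.004, 0.03], "turn": 0, "claw": 1}, {"dp": [0, 0.012, 0.03], "turn": 0, "claw": 1}, {"dp": [0, 0, 0], "turn": 0, "claw": 1}]' --force 20

```text
t: 9.65
tool_pos: [0.4517, -0.1258, 0.093]
tcp_rot: [-1.57, -0.005, -0.037]
contact_force: [0.8, 0.7, -2.1]
opening: 0.339
```

Run:
```python
from h import *
c,im=shot('wrist','w7'); shot('scene','s7')
s=bot.get_state(); print(s['t'],s['tool_pos'],s['opening'],s['contact_force'],s['wrist_torque'])
im2=cv2.imread('pics/s7.png')[150:260,180:350]; cv2.imwrite('pics/s7c.png',np.vstack([cv2.resize(im[:,:,::-1],(400,300)),cv2.resize(im2,(400,259))]))
```

```text
9.75 [ 0.45042612 -0.12642523  0.09070262] 0.3459984321925893 [-0.28684433  0.26078638 -1.76282733] [-0.09256053  0.06994531 -0.01855117]
```

View pics/s7c.png

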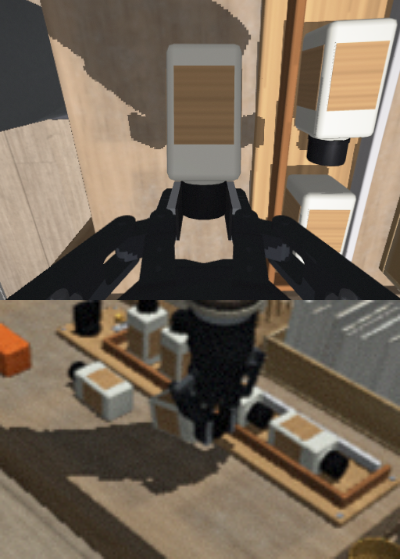

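>>> servo_tool --deltas '[{"dp": [0, 0.01, 0.04], "turn": 0, "claw": 1}, {"dp": [0, 0.01, 0.04], "turn": 0, "claw": 1}, {"dp": [0, 0, 0], "turn": 0, "claw": 1}, {"dp": [0, 0, 0], "turn": 0, "claw": 1}]' --force 20

```text
t: 10.15
tool_pos: [0.45, -0.1067, 0.17]
tcp_rot: [-1.571, -0.0, -0.037]
contact_force: [-0.2, -0.5, -2.1]
opening: 0.34
```

Run:
```python
from h import *
c,im=shot('wrist','w8'); c2,im2=shot('scene','s8')
s=bot.get_state(); print(s['t'],s['tool_pos'],s['opening'],s['contact_force'],s['wrist_torque'])
cv2.imwrite('pics/s8c.png',np.vstack([cv2.resize(im[:,:,::-1],(400,300)),cv2.resize(im2[130:260,180:350,::-1],(400,299))]))
```

```text
10.25 [ 0.44897803 -0.10692081  0.16893081] 0.33879893072778094 [ 0.19150975  0.47167322 -1.89507582] [-0.09593505  0.02809004  0.01814651]
```

View pics/s8c.png

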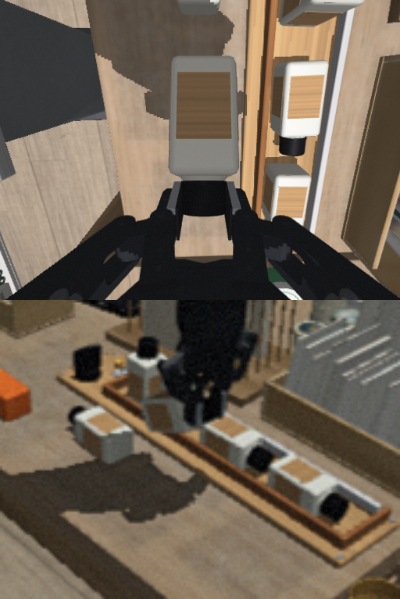

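>>> servo_tool --deltas '[{"dp": [0, 0, -0.02], "turn": 0, "claw": 0.66}, {"dp": [0, 0, -0.025], "turn": 0, "claw": 0.66}, {"dp": [0, 0, 0.015], "turn": 0, "claw": 0.66}, {"dp": [0, 0, 0], "turn": 0, "claw": 0.66}]' --force 20

```text
t: 10.65
tool_pos: [0.4493, -0.1074, 0.1393]
tcp_rot: [-1.571, 0.002, -0.039]
contact_force: [1.2, -0.0, -1.7]
opening: 0.345
```

Run:
```python
from h import *
c,im=shot('wrist','w9')
s=bot.get_state(); print(s['t'],s['tool_pos'],s['opening'],s['contact_force'],s['wrist_torque'])
cv2.imwrite('pics/s9c.png',cv2.resize(im[:,:,::-1],(400,300)))
```

```text
10.7 [ 0.44969454 -0.10725855  0.13943266] 0.341410259738274 [-0.11142373  0.41667735 -0.93014163] [-0.14699359 -0.00191649  0.01536048]
```

View pics/s9c.png

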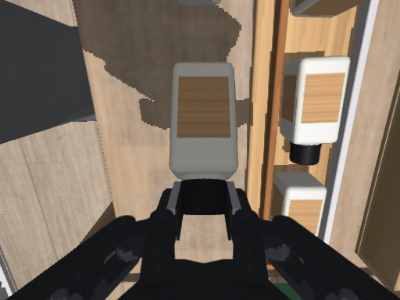

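>>> servo_tool --deltas '[{"dp": [0, 0, 0], "turn": 0, "claw": 0.65}, {"dp": [0, 0, 0], "turn": 0, "claw": 0.65}, {"dp": [0, 0, 0], "turn": 0, "claw": 0.65}, {"dp": [0, 0, 0], "turn": 0, "claw": 0.65}]' --force 20

```text
t: 11.1
tool_pos: [0.4502, -0.1068, 0.1404]
tcp_rot: [-1.571, -0.0, -0.038]
contact_force: [0.6, -0.1, 0.6]
opening: 0.351
```

Run:
```python
from h import *
c,im=shot('wrist','w10')
s=bot.get_state(); print(s['t'],s['tool_pos'],s['opening'],s['contact_force'],s['wrist_torque'])
cv2.imwrite('pics/s10c.png',cv2.resize(im[:,:,::-1],(400,300)))
```

```text
11.15 [ 0.45015955 -0.10681018  0.14040281] 0.34890612566341556 [ 0.16849292  0.52737389 -0.16527986] [0.04532851 0.00186867 0.02509743]
```

View pics/s10c.png

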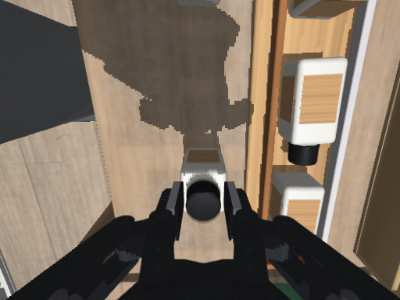

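Run:
```python
from h import *
c,im=shot('wrist','w11'); c2,im2=shot('scene','s11'); c3,im3=shot('side','d11')
s=bot.get_state(); print(s['t'],s['tool_pos'],s['opening'],s['contact_force'],s['wrist_torque'])
cv2.imwrite('pics/s11c.png',np.vstack([np.hstack([cv2.resize(im[:,:,::-1],(400,300)),cv2.resize(im2[130:260,180:350,::-1],(400,300))]),np.hstack([cv2.resize(im3[150:280,180:350,::-1],(400,300))]*2)]))
```

```text
11.3 [ 0.45010009 -0.10676617  0.14040403] 0.3513258716351208 [0.52393991 0.43085066 0.96192848] [ 0.02439272 -0.0191937  -0.01700316]
```

View pics/s11c.png

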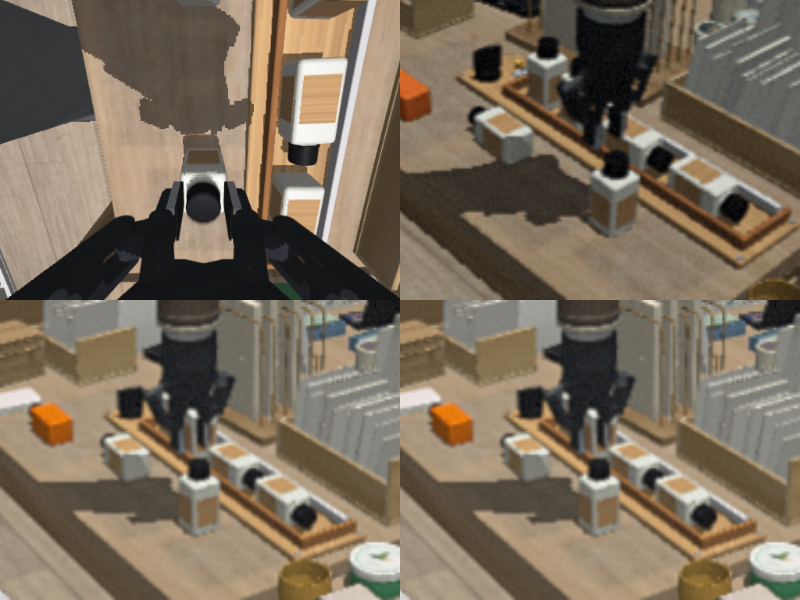

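Run:
```python
from h import *
c=load('w11')
print(unproj(c,[[260,258]],.105),unproj(c,[[260,190]],.0))
```

```text
[[ 0.45076745 -0.12045412  0.105     ]] [[ 0.45108653 -0.1086429   0.        ]]
```

>>> servo_tool --deltas '[{"dp": [0, 0, 0.04], "turn": 0.01, "claw": 0.2}, {"dp": [0.03, 0.02, 0.02], "turn": 0.01, "claw": 0.2}, {"dp": [0.03, 0.02, 0], "turn": 0, "claw": 0.2}, {"dp": [0.03, 0.02, -0.02], "turn": 0, "claw": 0.2}, {"dp": [0.021, 0.012, -0.04], "turn": 0, "claw": 0.2}, {"dp": [0, 0, -0.04], "turn": 0, "claw": 0.2}, {"dp": [0, 0, -0.04], "turn": 0, "claw": 0.2}, {"dp": [0, 0, 0], "turn": 0, "claw": 0.2}, {"dp": [0, 0, 0], "turn": 0, "claw": 0.2}]' --force 40

```text
t: 12.2
tool_pos: [0.5608, -0.0351, 0.0607]
tcp_rot: [-1.571, 0.001, -0.019]
contact_force: [0.2, -0.8, 0.8]
opening: 0.807
```

Run:
```python
from h import *
c,im=shot('wrist','w12')
s=bot.get_state(); print(s['t'],s['tool_pos'],s['opening'],s['contact_force'],s['wrist_torque'])
cv2.imwrite('pics/w12c.png',cv2.resize(im[:,:,::-1],(512,384)))
```

```text
12.25 [ 0.56179726 -0.03517608  0.06183894] 0.7997976585103661 [ 0.58771601 -1.03013197  0.44253605] [ 0.00533493 -0.01852829 -0.01344348]
```

View pics/w12c.png

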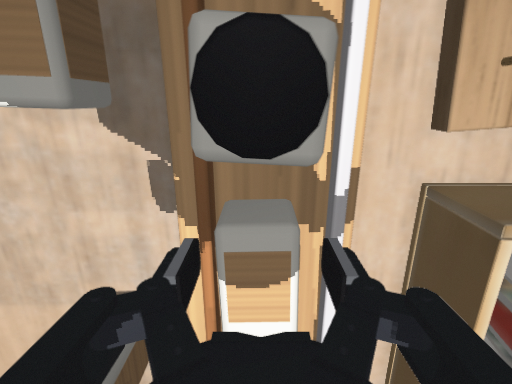

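>>> servo_tool --deltas '[{"dp": [0, 0, 0], "turn": 0, "claw": 1}, {"dp": [0, 0, 0], "turn": 0, "claw": 1}, {"dp": [0, 0, 0], "turn": 0, "claw": 1}, {"dp": [0, 0, 0.04], "turn": 0, "claw": 1}, {"dp": [0, 0, 0.045], "turn": 0, "claw": 1}, {"dp": [0, -0.04, 0.01], "turn": 0, "claw": 1}, {"dp": [0, -0.04, 0], "turn": 0, "claw": 1}, {"dp": [0, -0.04, 0], "turn": 0, "claw": 1}, {"dp": [-0.02, -0.04, 0], "turn": 0, "claw": 1}, {"dp": [-0.03, 0, 0], "turn": 0, "claw": 1}, {"dp": [-0.03, 0, 0], "turn": 0, "claw": 1}, {"dp": [-0.03, 0, -0.02], "turn": 0, "claw": 1}, {"dp": [0, 0, -0.04], "turn": 0, "claw": 1}, {"dp": [0, 0, -0.035], "turn": 0, "claw": 1}, {"dp": [0, 0, -0.01], "turn": 0, "claw": 1}, {"dp": [0, 0, 0], "turn": 0, "claw": 1}, {"dp": [0, 0, 0], "turn": 0, "claw": 1}]' --force 40

```text
t: 13.95
tool_pos: [0.4517, -0.1951, 0.0514]
tcp_rot: [-1.571, -0.001, -0.018]
contact_force: [0.4, -0.5, -0.8]
opening: 0.498
```

Run:
```python
from h import *
c,im=shot('wrist','w13'); c2,im2=shot('scene','s13')
s=bot.get_state(); print(s['t'],s['tool_pos'],s['opening'],s['contact_force'],s['wrist_torque'])
cv2.imwrite('pics/w13c.png',np.hstack([cv2.resize(im[:,:,::-1],(400,300)),cv2.resize(im2[130:280,180:380,::-1],(400,300))]))
```

```text
14.05 [ 0.4518976  -0.19502826  0.05143277] 0.5072312493821666 [-0.78612571  0.14300031 -0.5178195 ] [-0.01769859  0.01419047 -0.0201382 ]
```

View pics/w13c.png

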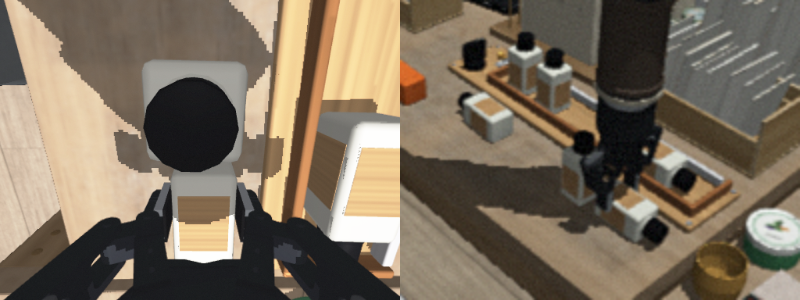

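>>> servo_tool --deltas '[{"dp": [0, 0, -0.001], "turn": 0, "claw": 0.3}, {"dp": [0, 0, 0], "turn": 0, "claw": 0.3}, {"dp": [0, 0, 0.045], "turn": 0, "claw": 0.3}, {"dp": [0, -0.037, 0], "turn": 0, "claw": 0.3}, {"dp": [-0.001, -0.037, 0], "turn": 0, "claw": 0.3}, {"dp": [0, 0, -0.04], "turn": 0, "claw": 0.3}, {"dp": [0, 0, -0.024], "turn": 0, "claw": 0.3}, {"dp": [0, 0, 0], "turn": 0, "claw": 0.3}, {"dp": [0, 0, 0], "turn": 0, "claw": 0.3}]' --force 20

```text
t: 14.95
tool_pos: [0.4499, -0.2688, 0.0306]
tcp_rot: [-1.571, 0.001, -0.018]
contact_force: [-0.3, -0.5, 0.2]
opening: 0.7
```

Run:
```python
from h import *
c,im=shot('wrist','w14')
s=bot.get_state(); print(s['t'],s['tool_pos'],s['opening'],s['contact_force'],s['wrist_torque'])
cv2.imwrite('pics/w14c.png',cv2.resize(im[:,:,::-1],(400,300)))
```

```text
15.0 [ 0.45047334 -0.26897268  0.03128099] 0.7005631208864446 [-0.04843239  0.57153278  0.84458911] [ 0.02637191 -0.01504663 -0.01217034]
```

View pics/w14c.png

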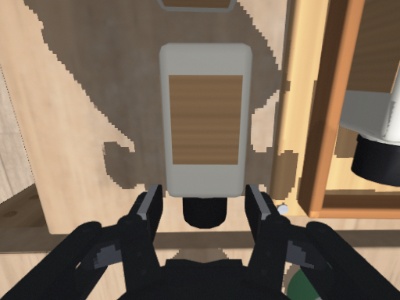

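>>> servo_tool --deltas '[{"dp": [0, 0, 0], "turn": 0, "claw": 1}, {"dp": [0, 0, 0], "turn": 0, "claw": 1}, {"dp": [0, 0, 0], "turn": 0, "claw": 1}, {"dp": [0, 0, 0], "turn": 0, "claw": 1}, {"dp": [0, 0, 0.03], "turn": 0, "claw": 1}, {"dp": [0, 0, 0.04], "turn": 0, "claw": 1}, {"dp": [0, 0, 0.04], "turn": 0, "claw": 1}, {"dp": [0.03, 0, 0.04], "turn": 0, "claw": 1}, {"dp": [0.04, 0, 0.01], "turn": 0, "claw": 1}, {"dp": [0.04, 0.02, 0], "turn": 0, "claw": 1}, {"dp": [0.007, 0.04, 0], "turn": 0, "claw": 1}, {"dp": [0, 0.04, 0], "turn": 0, "claw": 1}, {"dp": [0, 0.04, 0], "turn": 0, "claw": 1}, {"dp": [0, 0.04, 0], "turn": 0, "claw": 1}, {"dp": [0, 0.004, -0.02], "turn": 0, "claw": 1}, {"dp": [0, 0, -0.03], "turn": 0, "claw": 1}, {"dp": [0, 0, -0.01], "turn": 0, "claw": 1}, {"dp": [0, 0, 0], "turn": 0, "claw": 1}]' --force 20

```text
t: 16.8
tool_pos: [0.5659, -0.0848, 0.1293]
tcp_rot: [-1.571, 0.003, -0.018]
contact_force: [-0.2, -0.1, -2.3]
opening: 0.343
```

Run:
```python
from h import *
c,im=shot('wrist','w15'); c2,im2=shot('scene','s15')
s=bot.get_state(); print(s['t'],s['tool_pos'],s['opening'],s['contact_force'],s['wrist_torque'])
cv2.imwrite('pics/w15c.png',np.hstack([cv2.resize(im[:,:,::-1],(400,300)),cv2.resize(im2[130:280,180:380,::-1],(400,300))]))
```

```text
16.9 [ 0.56732241 -0.08546951  0.13111636] 0.34137500062254844 [1.23341218 0.45788234 0.07975356] [-0.08431477 -0.00395773  0.01965134]
```

View pics/w15c.png

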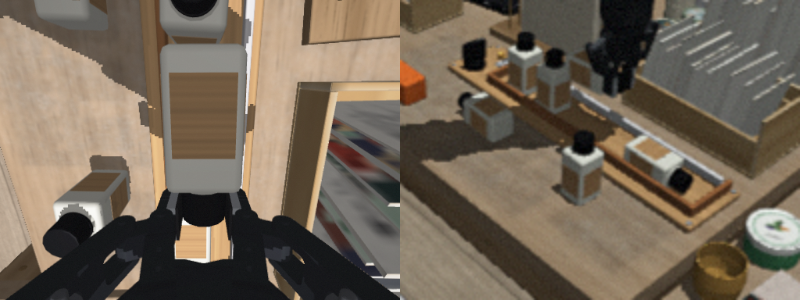

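>>> servo_tool --deltas '[{"dp": [0, 0, -0.005], "turn": 0, "claw": 0.66}, {"dp": [0, 0, 0], "turn": 0, "claw": 0.655}, {"dp": [0, 0, 0], "turn": 0, "claw": 0.655}, {"dp": [0, 0, 0], "turn": 0, "claw": 0.65}, {"dp": [0, 0, 0], "turn": 0, "claw": 0.65}, {"dp": [0, 0, 0], "turn": 0, "claw": 0.65}]' --force 20

```text
t: 17.5
tool_pos: [0.5673, -0.0848, 0.1256]
tcp_rot: [-1.571, -0.001, -0.018]
contact_force: [0.7, 0.6, 2.2]
opening: 0.352
```

Run:
```python
from h import *
c,im=shot('wrist','w16'); c2,im2=shot('scene','s16')
s=bot.get_state(); print(s['t'],s['tool_pos'],s['opening'],s['contact_force'],s['wrist_torque'])
cv2.imwrite('pics/w16c.png',np.hstack([cv2.resize(im[:,:,::-1],(400,300)),cv2.resize(im2[130:280,180:380,::-1],(400,300))]))
```

```text
17.6 [ 0.5672764  -0.08492055  0.12562359] 0.3483659393985009 [-0.09584781 -0.29935908  2.75469672] [-0.00784291  0.0634856   0.03122941]
```

View pics/w16c.png

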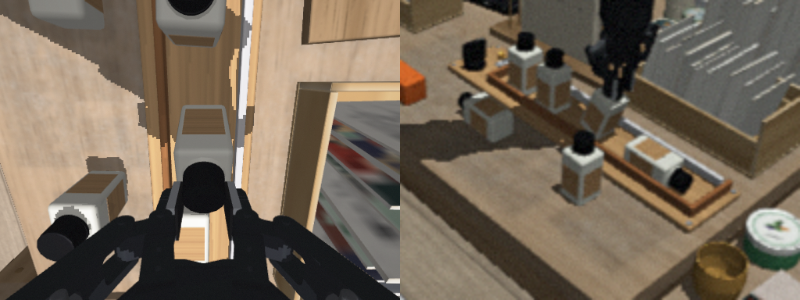

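>>> servo_tool --deltas '[{"dp": [0, 0.004, 0.006], "turn": 0, "claw": 0.65}, {"dp": [0, 0.005, 0.003], "turn": 0, "claw": 0.65}, {"dp": [0, 0.005, 0], "turn": 0, "claw": 0.65}, {"dp": [0, 0, 0], "turn": 0, "claw": 0.65}]' --force 20

```text
t: 18.0
tool_pos: [0.5671, -0.0694, 0.1343]
tcp_rot: [-1.57, -0.0, -0.016]
contact_force: [0.1, -0.5, -0.1]
opening: 0.35
```

Run:
```python
from h import *
c,im=shot('wrist','w17'); c2,im2=shot('scene','s17')
s=bot.get_state(); print(s['t'],s['tool_pos'],s['opening'],s['contact_force'],s['wrist_torque'])
cv2.imwrite('pics/w17c.png',np.hstack([cv2.resize(im[:,:,::-1],(400,300)),cv2.resize(im2[130:280,180:380,::-1],(400,300))]))
```

```text
18.1 [ 0.56703945 -0.07034429  0.13432021] 0.35050507422040494 [ 0.6506237  -0.28965151  1.03909161] [ 0.09560807 -0.03889046 -0.02551349]
```

View pics/w17c.png

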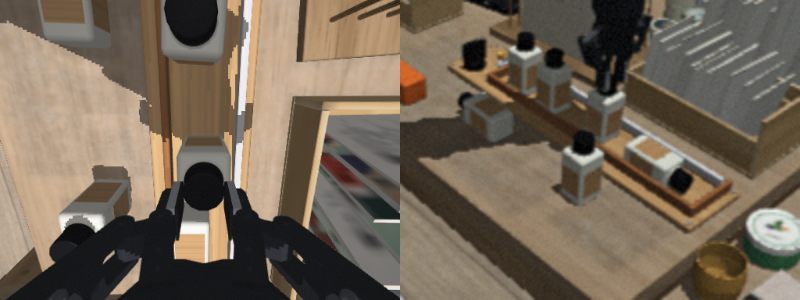

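Run:
```python
from h import *
s=bot.get_state(); c,im=shot('wrist','w18')
O=np.array([.568,-.0445]);th=-.018
cv2.imwrite('pics/w18c.png',cv2.resize(im[100:340,150:390,::-1],(600,600)))
for d in bot.masks_of('tipped_0','wrist'):
    v,u=np.nonzero(d['mask']); print(d['p'],u.min(),u.max(),v.min(),v.max())
P=unproj(c,[[260,238]],.117);print(P,world2lane(P,O,th))
```

```text
0.91 47 141 0 60
0.84 223 269 259 336
0.73 62 168 228 332
0.64 226 296 160 263
[[ 0.56840806 -0.06029237  0.117     ]] [[ 0.00069224 -0.01578247]]
```

View pics/w18c.png

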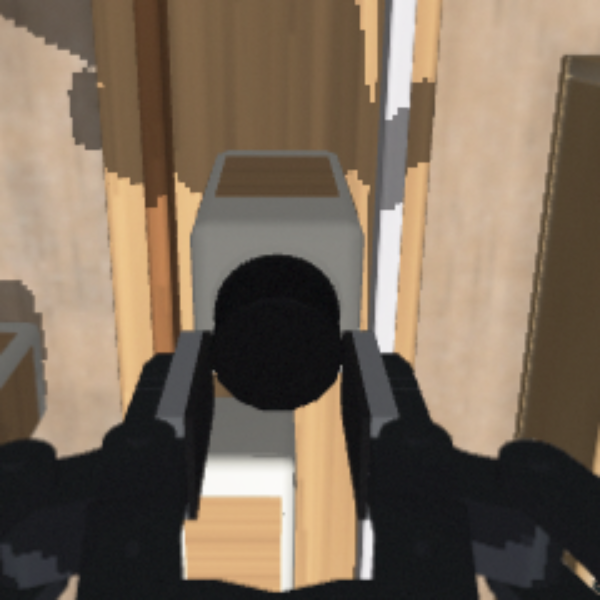

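Run:
```python
from h import *
c=load('w18')
for y in (-.060,-.063,-.066):
    X=.568
    pts=[[X,y,.117],[X,y-.015,.117],[X,y+.015,.095],[X,y+.022,.092],[X-.022,y+.022,.092],[X,y+.022,.012],[X-.022,y+.022,.012]]
    print(y,((proj(c,pts)-[150,100])/.4).round().tolist())
```

```text
-0.06 [[273.0, 344.0], [274.0, 404.0], [272.0, 246.0], [272.0, 215.0], [182.0, 216.0], [273.0, 149.0], [211.0, 150.0]]
-0.063 [[273.0, 356.0], [275.0, 415.0], [273.0, 257.0], [272.0, 226.0], [182.0, 228.0], [273.0, 157.0], [212.0, 158.0]]
-0.066 [[274.0, 368.0], [275.0, 426.0], [273.0, 269.0], [272.0, 238.0], [183.0, 239.0], [274.0, 165.0], [212.0, 167.0]]
```

>>> servo_tool --deltas '[{"dp": [0.001, 0.0085, 0], "turn": 0, "claw": 0.5}, {"dp": [0, 0, 0], "turn": 0, "claw": 0.5}, {"dp": [0, 0, -0.01], "turn": 0, "claw": 0.5}, {"dp": [0, 0, 0], "turn": 0, "claw": 1}, {"dp": [0, 0, 0], "turn": 0, "claw": 1}, {"dp": [0, 0, 0], "turn": 0, "claw": 1}, {"dp": [0, 0, 0.012], "turn": 0, "claw": 1}, {"dp": [0, 0.02, 0], "turn": 0, "claw": 1}, {"dp": [0, 0.02, 0], "turn": 0, "claw": 1}, {"dp": [0, 0.02, 0], "turn": 0, "claw": 1}, {"dp": [0, 0, 0], "turn": 0, "claw": 1}, {"dp": [0, 0, -0.006], "turn": 0, "claw": 1}, {"dp": [0, 0, -0.005], "turn": 0, "claw": 1}, {"dp": [0, 0, 0], "turn": 0, "claw": 1}]' --force 40

```text
t: 19.6
tool_pos: [0.5674, -0.0034, 0.1246]
tcp_rot: [-1.571, 0.001, -0.02]
contact_force: [0.3, -0.0, -0.9]
opening: 0.333
```

Run:
```python
from h import *
c,im=shot('wrist','w19'); c2,im2=shot('scene','s19')
s=bot.get_state(); print(s['t'],s['tool_pos'],s['opening'],s['contact_force'],s['wrist_torque'])
cv2.imwrite('pics/w19c.png',np.hstack([cv2.resize(im[:,:,::-1],(400,300)),cv2.resize(im2[130:280,180:380,::-1],(400,300))]))
```

```text
19.7 [ 0.56781468 -0.00320861  0.12513044] 0.336114811888029 [ 0.28482159  0.6582994  -0.92483749] [-0.02109225 -0.0253272  -0.06369055]
```

View pics/w19c.png

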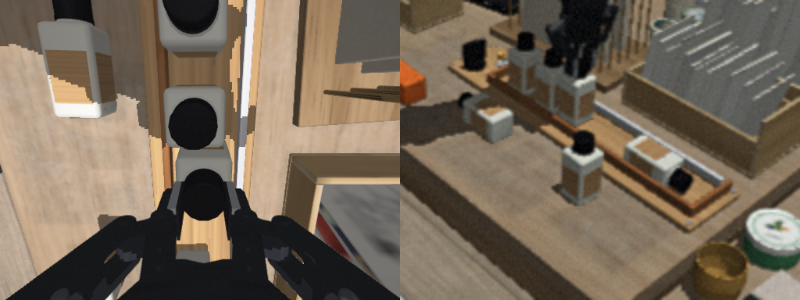

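>>> servo_tool --deltas '[{"dp": [0, 0, -0.001], "turn": 0, "claw": 0.45}, {"dp": [0, 0, 0], "turn": 0, "claw": 0.45}, {"dp": [0, 0, 0.04], "turn": 0, "claw": 0.45}, {"dp": [-0.02, -0.02, 0.01], "turn": 0, "claw": 0.45}, {"dp": [-0.03, -0.03, 0], "turn": 0, "claw": 0.45}, {"dp": [-0.03, -0.03, 0], "turn": 0, "claw": 0.45}, {"dp": [-0.03, -0.03, 0], "turn": 0, "claw": 0.45}, {"dp": [-0.007, -0.0065, -0.02], "turn": 0, "claw": 0.45}, {"dp": [0, 0, 0], "turn": 0, "claw": 0.45}, {"dp": [0, 0, 0], "turn": 0, "claw": 0.45}]' --force 40

```text
t: 20.7
tool_pos: [0.4516, -0.1184, 0.1547]
tcp_rot: [-1.571, -0.0, -0.018]
contact_force: [-0.0, 0.2, -0.5]
opening: 0.551
```

Run:
```python
from h import *
s=bot.get_state(); c,im=shot('wrist','w20'); c2,im2=shot('scene','s20')
print(s['t'],s['tool_pos'],s['opening'],s['contact_force'],s['wrist_torque'])
cv2.imwrite('pics/w20c.png',np.hstack([cv2.resize(im[:,:,::-1],(400,300)),cv2.resize(im2[130:280,180:380,::-1],(400,300))]))
for y in (-.115,-.12,-.125):
    X=.451
    pts=[[X,y,.105],[X,y-.015,.105],[X,y+.022,.08],[X-.022,y+.022,.0]]
    print(y,((proj(c,pts))/1.28).round().tolist())
```

```text
20.7 [ 0.45158795 -0.11841137  0.15466624] 0.5509194311801013 [-0.03346745  0.16496452 -0.54006356] [-0.0085714  -0.01671321 -0.03007511]
-0.115 [[201.0, 175.0], [201.0, 191.0], [201.0, 142.0], [184.0, 125.0]]
-0.12 [[201.0, 180.0], [202.0, 196.0], [201.0, 147.0], [185.0, 129.0]]
-0.125 [[201.0, 186.0], [202.0, 201.0], [201.0, 152.0], [185.0, 133.0]]
```

View pics/w20c.png

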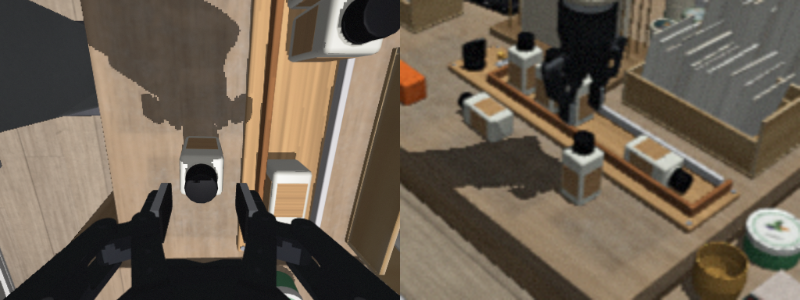

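>>> servo_tool --deltas '[{"dp": [0, -0.0085, -0.02], "turn": 0, "claw": 0.45}, {"dp": [0, 0, -0.023], "turn": 0, "claw": 0.45}, {"dp": [0, 0, 0], "turn": 0, "claw": 0.45}, {"dp": [0, 0, 0], "turn": 0, "claw": 1}, {"dp": [0, 0, 0], "turn": 0, "claw": 1}, {"dp": [0, 0, 0], "turn": 0, "claw": 1}, {"dp": [0, 0, 0.02], "turn": 0, "claw": 1}, {"dp": [0, 0.02, 0.03], "turn": 0, "claw": 1}, {"dp": [0, 0.03, 0], "turn": 0, "claw": 1}, {"dp": [0.03, 0.0255, 0], "turn": 0, "claw": 1}, {"dp": [0.04, 0, 0], "turn": 0, "claw": 1}, {"dp": [0.04, 0, 0], "turn": 0, "claw": 1}, {"dp": [0.0065, 0, 0], "turn": 0, "claw": 1}, {"dp": [0, 0, 0], "turn": 0, "claw": 1}]' --force 40

```text
t: 22.2
tool_pos: [0.5685, -0.0517, 0.1615]
tcp_rot: [-1.571, -0.001, -0.018]
contact_force: [-0.5, -0.2, -1.5]
opening: 0.331
```

Run:
```python
from h import *
s=bot.get_state(); c,im=shot('wrist','w21'); c2,im2=shot('scene','s21')
print(s['t'],s['tool_pos'],s['opening'],s['contact_force'],s['wrist_torque'])
cv2.imwrite('pics/w21c.png',np.hstack([cv2.resize(im[:,:,::-1],(400,300)),cv2.resize(im2[130:280,180:380,::-1],(400,300))]))
```

```text
22.2 [ 0.56847103 -0.05166565  0.1614518 ] 0.33072993298481784 [-0.53380063 -0.22666145 -1.5214307 ] [-0.00821562  0.05223773  0.01688888]
```

View pics/w21c.png

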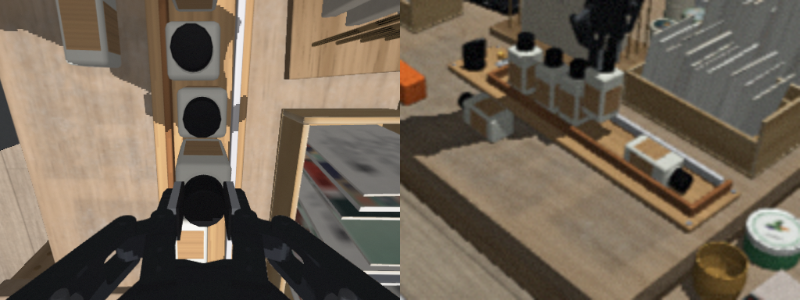

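>>> servo_tool --deltas '[{"dp": [0, 0, -0.02], "turn": 0, "claw": 1}, {"dp": [0, 0, -0.0175], "turn": 0, "claw": 1}, {"dp": [0, 0, 0], "turn": 0, "claw": 1}, {"dp": [0, 0, 0], "turn": 0, "claw": 0.45}, {"dp": [0, 0, 0], "turn": 0, "claw": 0.45}, {"dp": [0, 0, 0.04], "turn": 0, "claw": 0.45}, {"dp": [-0.01, 0.02, 0.02], "turn": 0, "claw": 0.3}, {"dp": [-0.02, 0.035, 0], "turn": 0, "claw": 0.3}, {"dp": [-0.02, 0.035, 0], "turn": 0, "claw": 0.3}, {"dp": [-0.02, 0.035, 0], "turn": -0.01, "claw": 0.3}, {"dp": [-0.02, 0.035, 0], "turn": -0.01, "claw": 0.3}, {"dp": [-0.02, 0.037, 0], "turn": -0.01, "claw": 0.3}, {"dp": [0, 0, 0], "turn": 0, "claw": 0.3}, {"dp": [0, 0, 0], "turn": 0, "claw": 0.3}]' --force 20

```text
t: 23.7
tool_pos: [0.4573, 0.1462, 0.1845]
tcp_rot: [-1.57, -0.001, -0.045]
contact_force: [0.5, -0.5, 0.3]
opening: 0.702
```

Run:
```python
from h import *
s=bot.get_state(); c,im=shot('wrist','w22'); c2,im2=shot('scene','s22')
print(s['t'],s['tool_pos'],s['opening'],s['contact_force'],s['wrist_torque'])
cv2.imwrite('pics/w22c.png',np.hstack([cv2.resize(im[:,:,::-1],(400,300)),cv2.resize(im2[130:280,180:380,::-1],(400,300))]))
print(((proj(c,[[.4585,.145,.025],[.4577,.152,.022]]))/1.28).round().tolist())
```

```text
23.7 [0.45726265 0.14616775 0.18449682] 0.7022119689551739 [ 0.49327349 -0.45722939  0.29754636] [-0.08738877  0.00336343  0.05884137]
[[203.0, 144.0], [202.0, 138.0]]
```

View pics/w22c.png

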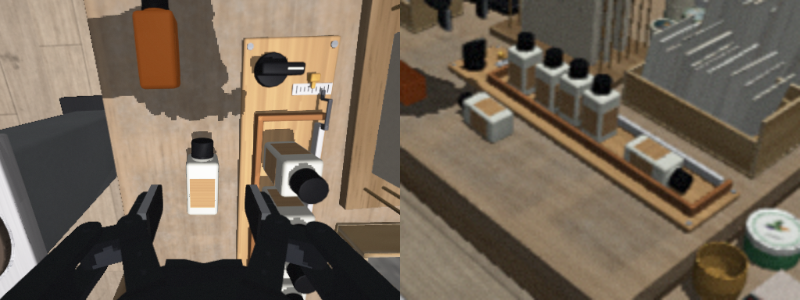

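>>> servo_tool --deltas '[{"dp": [0, 0, -0.04], "turn": 0, "claw": 0.45}, {"dp": [0, 0, -0.045], "turn": 0, "claw": 0.45}, {"dp": [0, 0, -0.04], "turn": 0, "claw": 0.45}, {"dp": [0, 0, -0.028], "turn": 0, "claw": 0.45}, {"dp": [0, 0, 0], "turn": 0, "claw": 0.45}, {"dp": [0, 0, 0], "turn": 0, "claw": 1}, {"dp": [0, 0, 0], "turn": 0, "claw": 1}, {"dp": [0, 0, 0], "turn": 0, "claw": 1}, {"dp": [0, 0, 0.03], "turn": 0, "claw": 1}, {"dp": [0, 0, 0.04], "turn": 0, "claw": 1}, {"dp": [0, 0, 0.02], "turn": 0, "claw": 1}, {"dp": [0, 0, 0], "turn": 0, "claw": 1}]' --force 20

```text
t: 25.0
tool_pos: [0.4595, 0.1462, 0.1244]
tcp_rot: [-1.567, -0.006, -0.048]
contact_force: [0.1, 0.7, -1.4]
opening: 0.344
```

Run:
```python
from h import *
s=bot.get_state(); c,im=shot('wrist','w23'); c2,im2=shot('scene','s23')
print(s['t'],s['tool_pos'],s['opening'],s['contact_force'],s['wrist_torque'])
cv2.imwrite('pics/w23c.png',np.hstack([cv2.resize(im[:,:,::-1],(400,300)),cv2.resize(im2[130:280,130:330,::-1],(400,300))]))
```

```text
25.0 [0.45950251 0.14618675 0.12439091] 0.34359615259237214 [ 0.11135905  0.74779389 -1.40467142] [ 0.15661576 -0.07845794  0.00504274]
```

View pics/w23c.png

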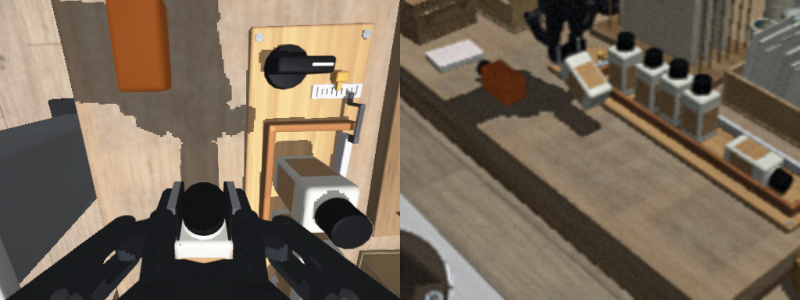

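>>> servo_tool --deltas '[{"dp": [0, 0, 0], "turn": 0, "claw": 0.66}, {"dp": [0, 0, 0], "turn": 0, "claw": 0.655}, {"dp": [0, 0, 0], "turn": 0, "claw": 0.65}, {"dp": [0, 0, 0], "turn": 0, "claw": 0.65}, {"dp": [0, 0, 0], "turn": 0, "claw": 0.645}, {"dp": [0, 0, 0], "turn": 0, "claw": 0.645}]' --force 20

```text
t: 25.7
tool_pos: [0.4576, 0.1452, 0.1208]
tcp_rot: [-1.571, -0.0, -0.048]
contact_force: [0.4, -0.3, -0.3]
opening: 0.352
```

Run:
```python
from h import *
s=bot.get_state(); c,im=shot('wrist','w24'); c2,im2=shot('scene','s24')
print(s['t'],s['tool_pos'],s['opening'],s['contact_force'],s['wrist_torque'])
cv2.imwrite('pics/w24c.png',np.hstack([cv2.resize(im[:,:,::-1],(400,300)),cv2.resize(im2[130:280,130:330,::-1],(400,300))]))
for y in (.140,.145):
    X=.459
    pts=[[X,y,.105],[X,y-.015,.105],[X,y+.022,.08],[X-.022,y+.022,.0]]
    print(y,((proj(c,pts))/1.28).round().tolist())
```

```text
25.7 [0.45764344 0.14522605 0.12079277] 0.35233415163918397 [ 0.41971268 -0.32650293 -0.27190472] [ 0.04765454 -0.07549387 -0.00027182]
0.14 [[204.0, 206.0], [205.0, 224.0], [202.0, 164.0], [184.0, 139.0]]
0.145 [[203.0, 200.0], [204.0, 218.0], [202.0, 159.0], [183.0, 135.0]]
```

View pics/w24c.png

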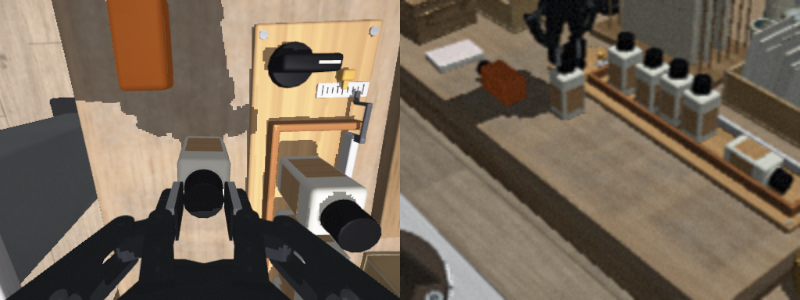

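>>> servo_tool --deltas '[{"dp": [0, 0, -0.008], "turn": 0, "claw": 0.64}, {"dp": [0, 0, 0], "turn": 0, "claw": 1}, {"dp": [0, 0, 0], "turn": 0, "claw": 1}, {"dp": [0, 0, 0], "turn": 0, "claw": 1}, {"dp": [0, 0, 0.02], "turn": 0.01, "claw": 1}, {"dp": [0, -0.02, 0.03], "turn": 0.01, "claw": 1}, {"dp": [0, -0.04, 0], "turn": 0.01, "claw": 1}, {"dp": [0, -0.04, 0], "turn": 0, "claw": 1}, {"dp": [0, -0.04, 0], "turn": 0, "claw": 1}, {"dp": [0, -0.04, 0], "turn": 0, "claw": 1}, {"dp": [0, -0.04, 0], "turn": 0, "claw": 1}, {"dp": [0.02, -0.0265, 0], "turn": 0, "claw": 1}, {"dp": [0.03, 0, 0], "turn": 0, "claw": 1}, {"dp": [0.03, 0, 0], "turn": 0, "claw": 1}, {"dp": [0.0295, 0, 0], "turn": 0, "claw": 1}, {"dp": [0, 0, 0], "turn": 0, "claw": 1}, {"dp": [0, 0, 0], "turn": 0, "claw": 1}]' --force 40

```text
t: 27.5
tool_pos: [0.5667, -0.1013, 0.1621]
tcp_rot: [-1.571, 0.001, -0.018]
contact_force: [-0.6, 0.7, -1.9]
opening: 0.33
```

Run:
```python
from h import *
s=bot.get_state(); c,im=shot('wrist','w25'); c2,im2=shot('scene','s25')
print(s['t'],s['tool_pos'],s['opening'],s['contact_force'],s['wrist_torque'])
cv2.imwrite('pics/w25c.png',np.hstack([cv2.resize(im[:,:,::-1],(400,300)),cv2.resize(im2[130:280,180:380,::-1],(400,300))]))
```

```text
27.5 [ 0.56672812 -0.10130986  0.16211311] 0.3300013467355627 [-0.61824668  0.67507546 -1.86761688] [-0.02422458  0.02770075 -0.00177603]
```

View pics/w25c.png

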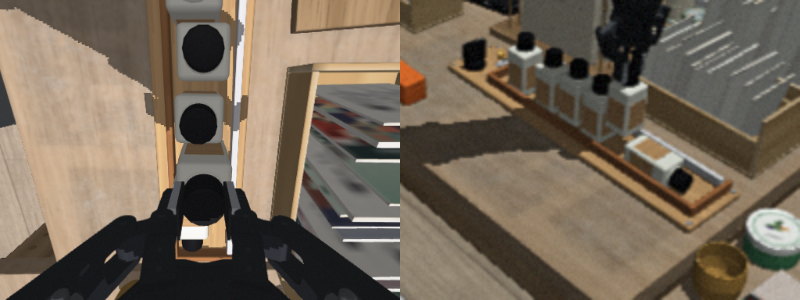

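>>> servo_tool --deltas '[{"dp": [0.0005, 0, -0.02], "turn": 0, "claw": 1}, {"dp": [0, 0, -0.018], "turn": 0, "claw": 1}, {"dp": [0, 0, 0], "turn": 0, "claw": 1}, {"dp": [0, 0, 0], "turn": 0, "claw": 0.45}, {"dp": [0, 0, 0], "turn": 0, "claw": 0.45}, {"dp": [0, 0, 0.045], "turn": 0, "claw": 0.45}, {"dp": [-0.002, -0.03, 0.04], "turn": 0, "claw": 0.3}, {"dp": [-0.004, -0.03, 0], "turn": 0, "claw": 0.3}, {"dp": [-0.002, -0.006, 0], "turn": 0, "claw": 0.3}, {"dp": [0, 0, 0], "turn": 0, "claw": 0.3}, {"dp": [0, 0, 0], "turn": 0, "claw": 0.3}]' --force 40

```text
t: 28.7
tool_pos: [0.5594, -0.1662, 0.2096]
tcp_rot: [-1.57, 0.0, -0.017]
contact_force: [0.3, -0.0, 0.8]
opening: 0.704
```

Run:
```python
from h import *
s=bot.get_state(); c,im=shot('wrist','w26'); c2,im2=shot('scene','s26')
print(s['t'],s['tool_pos'],s['opening'],s['contact_force'],s['wrist_torque'])
cv2.imwrite('pics/w26c.png',np.hstack([cv2.resize(im[:,:,::-1],(400,300)),cv2.resize(im2[130:280,180:380,::-1],(400,300))]))
f=lambda u,v,z:proj(c,[[u,v,z]])[0]/1.28
print(f(.558,-.134,.056),f(.558,-.168,.056),f(.536,-.134,.056))
```

```text
28.7 [ 0.5594136  -0.16617409  0.20959464] 0.7035927317269715 [ 0.2855493  -0.03199905  0.78099124] [ 0.01688475  0.01780249 -0.01375357]
[200.86248936 119.98665133] [201.40266612 145.50709558] [183.60880929 120.27695977]
```

View pics/w26c.png

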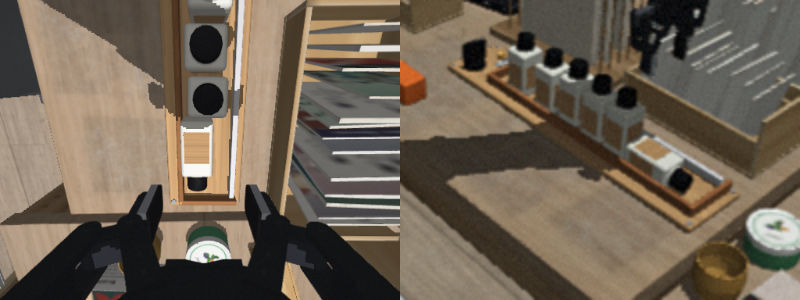

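>>> servo_tool --deltas '[{"dp": [-0.003, -0.002, -0.04], "turn": 0, "claw": 0.3}, {"dp": [0, 0, -0.045], "turn": 0, "claw": 0.3}, {"dp": [0, 0, -0.04], "turn": 0, "claw": 0.3}, {"dp": [0, 0, -0.021], "turn": 0, "claw": 0.3}, {"dp": [0, 0, 0], "turn": 0, "claw": 0.3}, {"dp": [0, 0, 0], "turn": 0, "claw": 1}, {"dp": [0, 0, 0], "turn": 0, "claw": 1}, {"dp": [0, 0, 0], "turn": 0, "claw": 1}, {"dp": [0, 0, 0.04], "turn": 0, "claw": 1}, {"dp": [-0.01, 0, 0.04], "turn": 0, "claw": 1}, {"dp": [-0.03, 0, 0], "turn": 0, "claw": 1}, {"dp": [-0.03, 0, 0], "turn": 0, "claw": 1}, {"dp": [-0.035, 0.03, 0], "turn": 0, "claw": 1}, {"dp": [0, 0.04, 0], "turn": 0, "claw": 1}, {"dp": [0, 0.04, -0.02], "turn": 0, "claw": 1}, {"dp": [0, 0, -0.04], "turn": 0, "claw": 1}, {"dp": [0, 0, -0.025], "turn": 0, "claw": 1}, {"dp": [0, 0, 0], "turn": 0, "claw": 1}]' --force 40

```text
t: 30.6
tool_pos: [0.4502, -0.0587, 0.0574]
tcp_rot: [-1.571, 0.003, -0.017]
contact_force: [0.1, -0.5, -0.7]
opening: 0.505
```

Run:
```python
from h import *
s=bot.get_state(); c,im=shot('wrist','w27'); c2,im2=shot('scene','s27')
print(s['t'],s['tool_pos'],s['opening'],s['contact_force'],s['wrist_torque'])
cv2.imwrite('pics/w27c.png',np.hstack([cv2.resize(im[:,:,::-1],(400,300)),cv2.resize(im2[130:280,180:380,::-1],(400,300))]))
```

```text
30.6 [ 0.45024089 -0.05868983  0.05735438] 0.5050271135538515 [ 0.10984513 -0.47319581 -0.67835307] [-0.0800109  -0.02508228  0.00862689]
```

View pics/w27c.png

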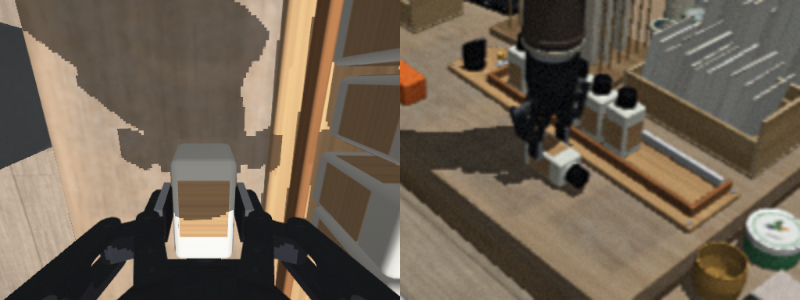

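>>> servo_tool --deltas '[{"dp": [0, 0, -0.005], "turn": 0, "claw": 1}, {"dp": [0, 0, 0], "turn": 0, "claw": 0.3}, {"dp": [0, 0, 0], "turn": 0, "claw": 0.3}, {"dp": [0, 0, 0.045], "turn": 0, "claw": 0.3}, {"dp": [0, -0.03, 0.02], "turn": 0, "claw": 0.3}, {"dp": [-0.001, -0.032, 0], "turn": 0, "claw": 0.3}, {"dp": [0, 0, 0], "turn": 0, "claw": 0.3}, {"dp": [0, 0, 0], "turn": 0, "claw": 0.3}]' --force 20

```text
t: 31.5
tool_pos: [0.4505, -0.1218, 0.1192]
tcp_rot: [-1.571, -0.001, -0.02]
contact_force: [0.0, -0.1, 0.3]
opening: 0.703
```

Run:
```python
from h import *
s=bot.get_state(); c,im=shot('wrist','w28')
print(s['t'],s['tool_pos'],s['opening'],s['contact_force'],s['wrist_torque'])
cv2.imwrite('pics/w28c.png',cv2.resize(im[:,:,::-1],(512,384)))
f=lambda u,v,z:unproj(c,[[u,v]],z)[0]
print(proj(c,[s['tool_pos']*[1,1,0]+[0,0,.022]]))
```

```text
31.5 [ 0.45049144 -0.12176081  0.11923165] 0.7025200829829279 [ 0.0278466  -0.12597985  0.25251157] [-0.00889821  0.02038717 -0.03205256]
[[258.63363949 203.72898725]]
```

View pics/w28c.png

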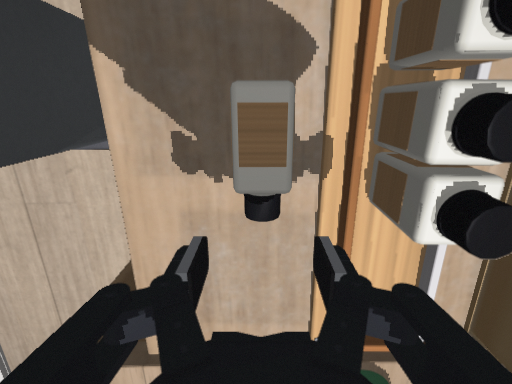

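>>> servo_tool --deltas '[{"dp": [0.001, -0.004, -0.04], "turn": 0, "claw": 0.4}, {"dp": [0, 0, -0.035], "turn": 0, "claw": 0.4}, {"dp": [0, 0, -0.013], "turn": 0, "claw": 0.4}, {"dp": [0, 0, 0], "turn": 0, "claw": 0.4}, {"dp": [0, 0, 0], "turn": 0, "claw": 1}, {"dp": [0, 0, 0], "turn": 0, "claw": 1}, {"dp": [0, 0, 0], "turn": 0, "claw": 1}, {"dp": [0, 0, 0.03], "turn": 0, "claw": 1}, {"dp": [0, 0, 0.04], "turn": 0, "claw": 1}, {"dp": [0, 0, 0.022], "turn": 0, "claw": 1}, {"dp": [0, 0, 0], "turn": 0, "claw": 1}, {"dp": [0, 0, 0], "turn": 0, "claw": 0.66}, {"dp": [0, 0, 0], "turn": 0, "claw": 0.655}, {"dp": [0, 0, 0], "turn": 0, "claw": 0.65}, {"dp": [0, 0, 0], "turn": 0, "claw": 0.65}, {"dp": [0, 0, 0], "turn": 0, "claw": 0.645}, {"dp": [0, 0, 0], "turn": 0, "claw": 0.645}]' --force 20

```text
t: 33.25
tool_pos: [0.4514, -0.1254, 0.1226]
tcp_rot: [-1.571, 0.0, -0.018]
contact_force: [-0.1, -0.7, -1.2]
opening: 0.354
```

Run:
```python
from h import *
s=bot.get_state(); c,im=shot('wrist','w29'); c2,im2=shot('scene','s29')
print(s['t'],s['tool_pos'],s['opening'],s['contact_force'],s['wrist_torque'])
cv2.imwrite('pics/w29c.png',np.hstack([cv2.resize(im[:,:,::-1],(400,300)),cv2.resize(im2[130:280,180:380,::-1],(400,300))]))
for y in (-.12,-.127):
    X=.451
    pts=[[X,y,.105],[X,y-.015,.105],[X,y+.022,.08],[X-.022,y+.022,.0]]
    print(y,((proj(c,pts))/1.28).round().tolist())
```

```text
33.25 [ 0.45142792 -0.12537548  0.1225619 ] 0.3536194124242179 [-0.10927704 -0.6596794  -1.18216197] [0.02727073 0.05846716 0.00486342]
-0.12 [[201.0, 192.0], [201.0, 210.0], [201.0, 151.0], [182.0, 129.0]]
-0.127 [[201.0, 200.0], [201.0, 218.0], [201.0, 159.0], [183.0, 135.0]]
```

View pics/w29c.png

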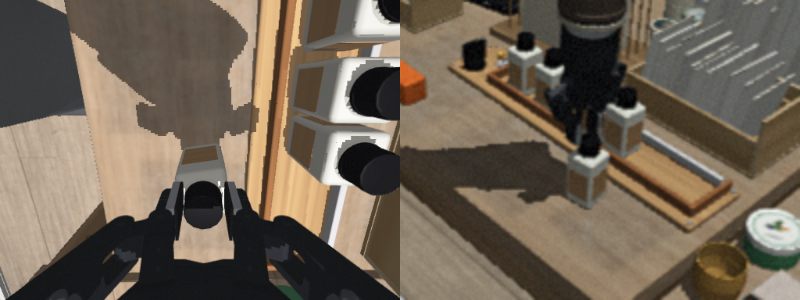

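Run:
```python
from h import *
for i in range(4): bot.read_camera('side')
s=bot.get_state(); c,im=shot('wrist','w30'); c2,im2=shot('scene','s30')
print(s['t'],s['tool_pos'],s['opening'],s['contact_force'],s['wrist_torque'])
cv2.imwrite('pics/w30c.png',np.hstack([cv2.resize(im[100:340,130:390,::-1],(400,370)),cv2.resize(im2[160:240,230:320,::-1],(400,370))]))
```

```text
33.55 [ 0.45152892 -0.12527193  0.12280466] 0.3569037274506369 [-1.01354449 -0.13691249 -0.08192691] [-0.00419509  0.09929836  0.04436389]
```

View pics/w30c.png

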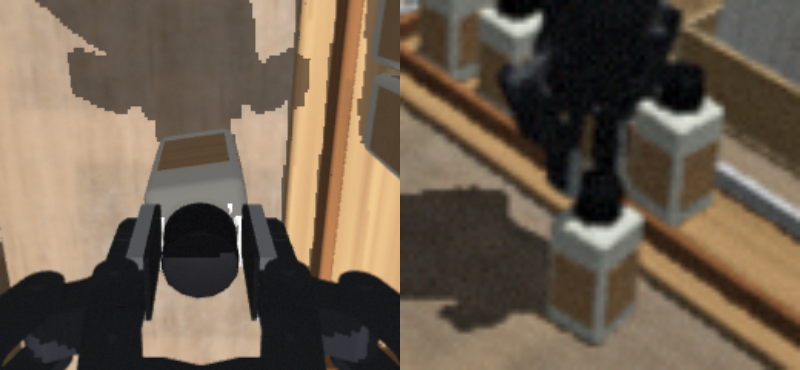

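Run:
```python
from h import *
c=load('w30')
g=lambda u,v:[130+u*.65,100+v*.6486]
P=unproj(c,[g(160,142),g(232,129)],0.0);d=P[1]-P[0];print(P,np.linalg.norm(d),np.arctan2(d[1],d[0]))
Q=unproj(c,[g(148,204),g(246,201)],.08);print(Q)
print(unproj(c,[g(200,263)],.105))
```

```text
[[ 0.42856992 -0.12309153  0.        ]
 [ 0.47172623 -0.11574531  0.        ]] 0.043777095950766134 0.1686075530390083
[[ 0.43081398 -0.12415552  0.08      ]
 [ 0.47200131 -0.12350359  0.08      ]]
[[ 0.45250367 -0.13629245  0.105     ]]
```

>>> servo_tool --deltas '[{"dp": [0, 0, 0], "turn": 0, "claw": 0.5}, {"dp": [0, 0, 0], "turn": 0, "claw": 0.4}, {"dp": [0, 0, 0.02], "turn": 0, "claw": 0.4}, {"dp": [0, 0, 0.02], "turn": 0, "claw": 0.4}, {"dp": [0, 0, 0], "turn": 0, "claw": 0.4}, {"dp": [0, 0, 0], "turn": 0, "claw": 0.4}]'

```text
t: 34.25
tool_pos: [0.4518, -0.1251, 0.1629]
tcp_rot: [-1.571, -0.001, -0.018]
contact_force: [-0.6, -0.5, -0.5]
opening: 0.596
```

Run:
```python
from h import *
s=bot.get_state(); c,im=shot('wrist','w31')
print(s['t'],s['tool_pos'],s['opening'])
cv2.imwrite('pics/w31c.png',cv2.resize(im[130:330,160:360,::-1],(600,600),interpolation=cv2.INTER_CUBIC))
```

```text
34.25 [ 0.45175049 -0.12509575  0.16288695] 0.5963488502090597
```

View pics/w31c.png

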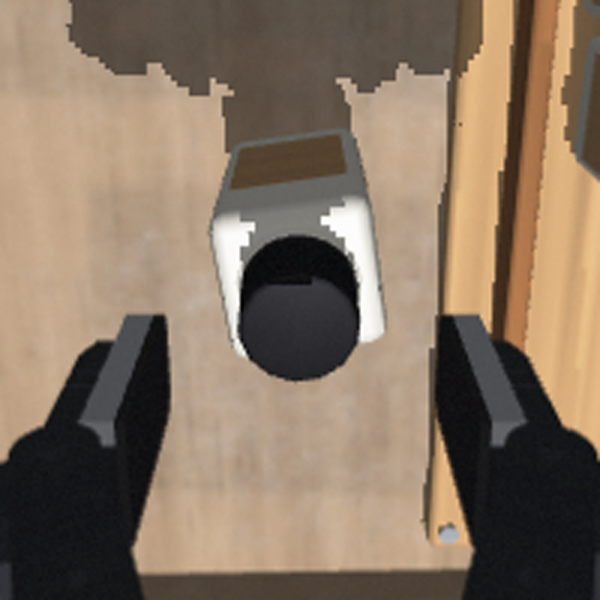

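Run:
```python
from h import *
c=load('w31')
g=lambda u,v:[160+u/3,130+v/3]
P=unproj(c,[g(240,143),g(352,128)],0.0);d=P[1]-P[0];print(P,np.linalg.norm(d),np.arctan2(d[1],d[0]))
Q=unproj(c,[g(212,220),g(364,195)],.08);d=Q[1]-Q[0];print(Q,np.linalg.norm(d),np.arctan2(d[1],d[0]))
print(unproj(c,[g(299,329)],.105))
```

```text
[[ 0.43178115 -0.12004431  0.        ]
 [ 0.47129363 -0.11529547  0.        ]] 0.03979683638212304 0.11961195121683017
[[ 0.43013486 -0.11898283  0.08      ]
 [ 0.46962871 -0.11281391  0.08      ]] 0.03997273375037258 0.1549473455032868
[[ 0.45247022 -0.13769842  0.105     ]]
```

>>> servo_tool --deltas '[{"dp": [0.0005, -0.0125, 0], "turn": 0, "claw": 0.45}, {"dp": [0, 0, -0.025], "turn": 0, "claw": 0.45}, {"dp": [0, 0, -0.026], "turn": 0, "claw": 0.45}, {"dp": [0, 0, 0], "turn": 0, "claw": 0.45}, {"dp": [0, 0, 0], "turn": 0, "claw": 1}, {"dp": [0, 0, 0], "turn": 0, "claw": 1}, {"dp": [0, 0, 0], "turn": 0, "claw": 1}, {"dp": [0, 0, 0.02], "turn": 0, "claw": 1}, {"dp": [0, -0.022, 0.03], "turn": -0.05, "claw": 1}, {"dp": [0.02, 0, 0], "turn": -0.05, "claw": 1}, {"dp": [0.03, 0, 0], "turn": -0.05, "claw": 1}, {"dp": [0.03, 0, 0], "turn": 0, "claw": 1}, {"dp": [0.0335, 0, 0], "turn": 0, "claw": 1}, {"dp": [0, 0, 0], "turn": 0, "claw": 1}, {"dp": [0, 0, 0], "turn": 0, "claw": 1}]' --force 40

```text
t: 35.8
tool_pos: [0.5658, -0.1596, 0.162]
tcp_rot: [-1.571, -0.0, -0.167]
contact_force: [-1.2, 0.0, -1.0]
opening: 0.334
```

Run:
```python
from h import *
s=bot.get_state(); c,im=shot('wrist','w32'); c2,im2=shot('scene','s32')
print(s['t'],s['tool_pos'],s['tcp_rot'],s['opening'],s['contact_force'],s['wrist_torque'])
cv2.imwrite('pics/w32c.png',np.hstack([cv2.resize(im[:,:,::-1],(400,300)),cv2.resize(im2[130:280,180:380,::-1],(400,300))]))
```

```text
35.8 [ 0.56580917 -0.15963405  0.16201928] [-1.57119729e+00 -2.12364898e-04 -1.67370520e-01] 0.3337522657818497 [-1.18090421  0.04827386 -1.00450331] [-0.03862508  0.03438733  0.0140038 ]
```

View pics/w32c.png

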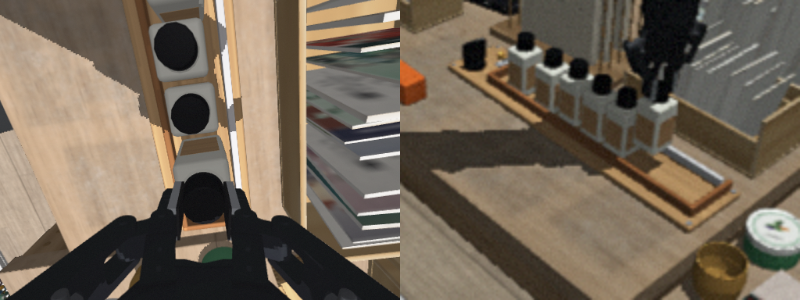

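>>> servo_tool --deltas '[{"dp": [0.0005, 0, -0.02], "turn": 0, "claw": 1}, {"dp": [0, 0, -0.018], "turn": 0, "claw": 1}, {"dp": [0, 0, 0], "turn": 0, "claw": 1}, {"dp": [0, 0, 0], "turn": 0, "claw": 0.45}, {"dp": [0, 0, 0], "turn": 0, "claw": 0.45}, {"dp": [0, 0, 0.045], "turn": 0, "claw": 0.5}, {"dp": [0, 0.01, 0.05], "turn": 0.1, "claw": 0.6}, {"dp": [-0.01, 0.03, 0.05], "turn": 0.05, "claw": 0.6}, {"dp": [-0.02, 0.04, 0.05], "turn": 0, "claw": 0.6}, {"dp": [-0.02, 0.04, 0.02], "turn": 0, "claw": 0.6}, {"dp": [0, 0.04, 0], "turn": 0, "claw": 0.6}, {"dp": [0, 0, 0], "turn": 0, "claw": 0.6}, {"dp": [0, 0, 0], "turn": 0, "claw": 0.6}]' --force 40

```text
t: 37.2
tool_pos: [0.5225, -0.0139, 0.318]
tcp_rot: [-1.57, -0.001, -0.016]
contact_force: [0.2, -0.8, -0.1]
opening: 0.399
```

Run:
```python
from h import *
s=bot.get_state(); c,im=shot('wrist','w33'); c2,im2=shot('scene','s33')
print(s['t'],s['tool_pos'],s['tcp_rot'])
cv2.imwrite('pics/w33c.png',np.hstack([cv2.resize(im[0:300,180:380,::-1],(400,600)),cv2.resize(im2[130:280,180:330,::-1],(400,600))]))
print(find('tipped_0','wrist',c))
```

```text
37.2 [ 0.52251541 -0.01393979  0.3179995 ] [-1.57027556e+00 -9.73043164e-04 -1.56473983e-02]
[(0.92, [0.56, -0.046, 0.093]), (0.75, [0.559, -0.092, 0.091]), (0.61, [0.551, -0.148, 0.089])]
```

View pics/w33c.png

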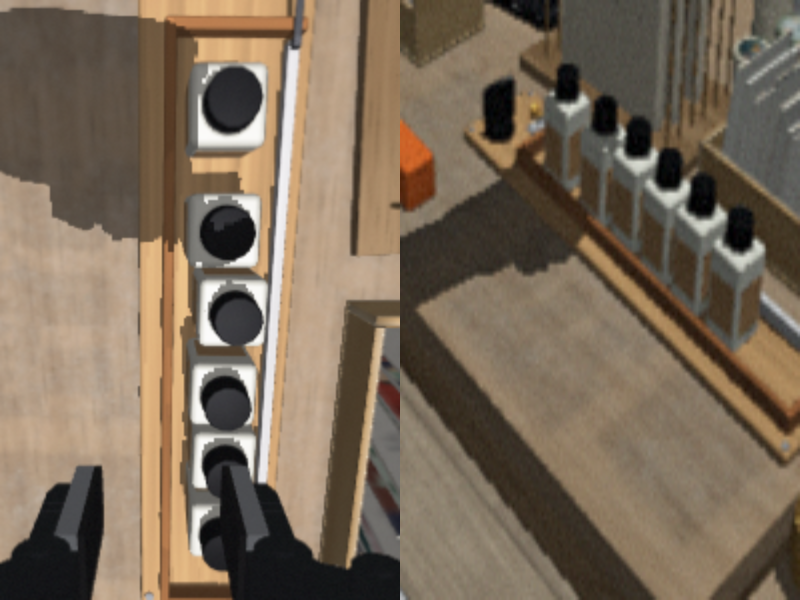

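>>> servo_tool --deltas '[{"dp": [0.002, 0.025, 0], "turn": 0.14, "claw": 0.6}, {"dp": [0.002, 0.025, 0], "turn": 0.14, "claw": 0.6}, {"dp": [0.002, 0.025, 0], "turn": 0.14, "claw": 0.6}, {"dp": [0.002, 0.025, 0], "turn": 0.14, "claw": 0.6}, {"dp": [0.002, 0.025, 0], "turn": 0.14, "claw": 0.6}, {"dp": [0.002, 0.025, 0], "turn": 0.14, "claw": 0.6}, {"dp": [0.002, 0.025, -0.03], "turn": 0.14, "claw": 0.6}, {"dp": [0.002, 0.025, -0.03], "turn": 0.14, "claw": 0.6}, {"dp": [0.002, 0.025, -0.03], "turn": 0.14, "claw": 0.6}, {"dp": [0.002, 0.026, -0.03], "turn": 0.14, "claw": 0.6}, {"dp": [0.0025, 0, -0.03], "turn": 0.142, "claw": 0.6}, {"dp": [0, 0, 0], "turn": 0, "claw": 0.6}, {"dp": [0, 0, 0], "turn": 0, "claw": 0.6}, {"dp": [0, 0, 0], "turn": 0, "claw": 0.6}]' --force 40

```text
t: 38.75
tool_pos: [0.5465, 0.2351, 0.1691]
tcp_rot: [-1.573, -0.001, 1.518]
contact_force: [-0.0, 0.3, 0.0]
opening: 0.403
```

Run:
```python
from h import *
s=bot.get_state(); c,im=shot('wrist','w34')
print(s['t'],s['tool_pos'],s['tcp_rot'])
cv2.imwrite('pics/w34c.png',cv2.resize(im[:,100:420,::-1],(500,600),interpolation=cv2.INTER_CUBIC))
```

```text
38.75 [0.54651271 0.23509381 0.16906005] [-1.57299410e+00 -6.26032032e-04  1.51828684e+00]
```

View pics/w34c.png

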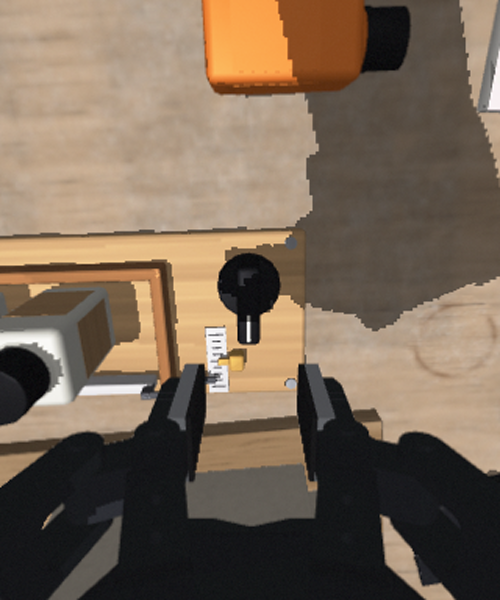

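Run:
```python
from h import *
c=load('w34'); im=cv2.imread('pics/w34.png')
cv2.imwrite('pics/w34d.png',cv2.resize(im[180:260,200:300],(800,640),interpolation=cv2.INTER_CUBIC))
```

```text
(no output)
```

View pics/w34d.png

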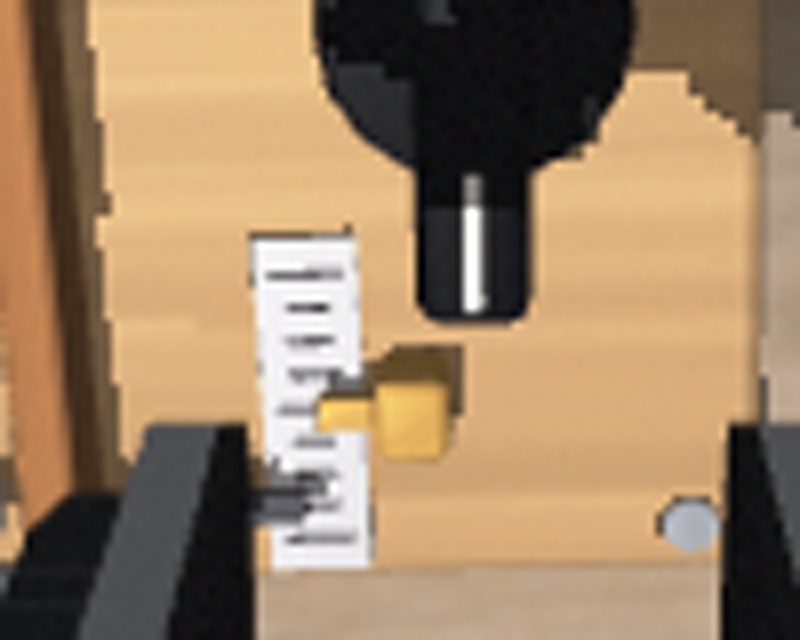

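Run:
```python
from h import *
c=load('w34'); O=np.array([.568,-.0445]);th=-.018
g=lambda u,v:[200+u/8,180+v/8]
P=unproj(c,[g(318,412),g(308,505),g(308,490),g(308,522)],.02);print(P,world2lane(P,O,th))
W=unproj(c,[g(472,200),g(474,312)],.063);print(W,np.arctan2(W[1,1]-W[0,1],W[1,0]-W[0,0]))
```

```text
[[0.59983201 0.21140926 0.02      ]
 [0.61375088 0.20898812 0.02      ]
 [0.61146667 0.20916429 0.02      ]
 [0.61635273 0.20878748 0.02      ]] [[0.02722074 0.25644075]
 [0.04118093 0.25427053]
 [0.03889391 0.25440556]
 [0.04378597 0.25411675]]
[[0.55388211 0.23475427 0.063     ]
 [0.5671863  0.2342596  0.063     ]] -0.037164877199668156
```

>>> servo_tool --deltas '[{"dp": [-0.0015, 0.001, -0.04], "turn": 0.016, "claw": 0.6}, {"dp": [0, 0, -0.04], "turn": 0, "claw": 0.6}, {"dp": [0, 0, -0.029], "turn": 0, "claw": 0.6}, {"dp": [0, 0, 0], "turn": 0, "claw": 0.6}, {"dp": [0, 0, 0], "turn": 0, "claw": 0.6}, {"dp": [0, 0, 0], "turn": 0, "claw": 1}, {"dp": [0, 0, 0], "turn": 0, "claw": 1}, {"dp": [0, 0, 0], "turn": 0, "claw": 1}, {"dp": [0, 0, 0], "turn": 0, "claw": 1}]' --force 40

```text
t: 39.7
tool_pos: [0.5452, 0.234, 0.0611]
tcp_rot: [-1.573, 0.002, 1.537]
contact_force: [-1.3, -11.5, 10.7]
opening: 0.146
```

>>> servo_tool --deltas '[{"dp": [0, 0, 0], "turn": -0.095, "claw": 1}, {"dp": [0, 0, 0], "turn": -0.095, "claw": 1}, {"dp": [0, 0, 0], "turn": -0.095, "claw": 1}, {"dp": [0, 0, 0], "turn": -0.095, "claw": 1}, {"dp": [0, 0, 0], "turn": -0.095, "claw": 1}, {"dp": [0, 0, 0], "turn": -0.095, "claw": 1}, {"dp": [0, 0, 0], "turn": -0.095, "claw": 1}, {"dp": [0, 0, 0], "turn": -0.095, "claw": 1}, {"dp": [0, 0, 0], "turn": -0.095, "claw": 1}, {"dp": [0, 0, 0], "turn": -0.095, "claw": 1}, {"dp": [0, 0, 0], "turn": 0, "claw": 1}, {"dp": [0, 0, 0], "turn": 0, "claw": 1}, {"dp": [0, 0, 0], "turn": 0, "claw": 1}]' --force 40

```text
t: 41.0
tool_pos: [0.5452, 0.2338, 0.0611]
tcp_rot: [-1.574, -0.001, 0.586]
contact_force: [-2.4, -11.6, 11.2]
opening: 0.141
```

Run:
```python
from h import *
s=bot.get_state(); c,im=shot('wrist','w35')
print(s['t'],s['tool_pos'],s['tcp_rot'],s['opening'],s['contact_force'])
cv2.imwrite('pics/w35c.png',cv2.resize(im[100:340,120:400,::-1],(700,600),interpolation=cv2.INTER_CUBIC))
```

```text
41.0 [0.54521588 0.23375047 0.06106669] [-1.57366478e+00 -1.15120982e-03  5.86372712e-01] 0.140652335592678 [ -2.36780945 -11.58976136  11.21443009]
```

View pics/w35c.png

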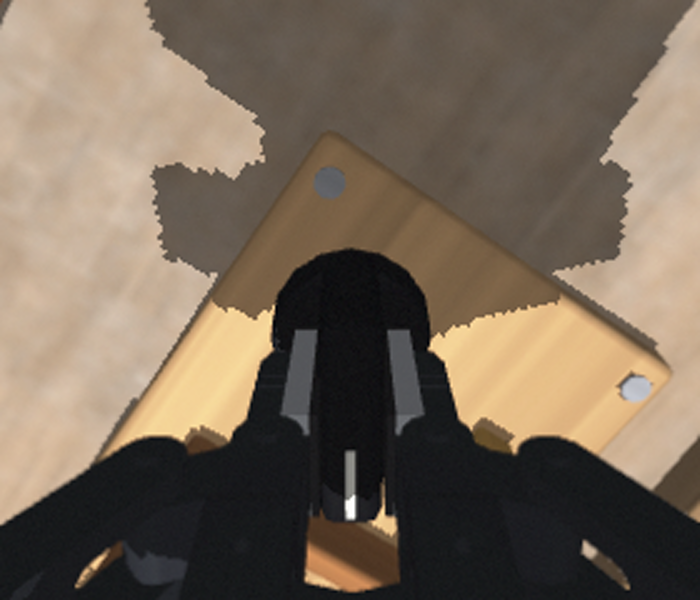

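>>> servo_tool --deltas '[{"dp": [0, 0, 0], "turn": 0, "claw": 0.6}, {"dp": [0, 0, 0], "turn": 0, "claw": 0.6}, {"dp": [0, 0, 0.04], "turn": 0, "claw": 0.6}, {"dp": [0, -0.01, 0.04], "turn": 0, "claw": 0.5}, {"dp": [0, -0.02, 0.035], "turn": 0.05, "claw": 0.3}, {"dp": [0, -0.02, 0], "turn": 0.05, "claw": 0.2}, {"dp": [0, 0, 0], "turn": 0, "claw": 0.2}, {"dp": [0, 0, 0], "turn": 0, "claw": 0.2}, {"dp": [0, 0, 0], "turn": 0, "claw": 0.2}]'

```text
t: 41.95
tool_pos: [0.5433, 0.1886, 0.1731]
tcp_rot: [-1.57, 0.0, 0.691]
contact_force: [-0.9, 0.0, 0.1]
opening: 0.797
```

Run:
```python
from h import *
s=bot.get_state(); c,im=shot('wrist','w36')
print(s['t'],s['tool_pos'],s['tcp_rot'],s['opening'],s['contact_force'])
cv2.imwrite('pics/w36c.png',im[:,:,::-1])
p=proj(c,[[.6,.21,.02]])[0].astype(int);print(p)
u,v=p; cv2.imwrite('pics/w36d.png',cv2.resize(im[v-40:v+40,u-50:u+50,::-1],(800,640),interpolation=cv2.INTER_CUBIC)); print(u-50,v-40)
```

```text
41.95 [0.54329364 0.18858482 0.17305033] [-1.56993596e+00  3.32850525e-05  6.90615581e-01] 0.7968063139609056 [-0.92523399  0.01253857  0.05765277]
[313 201]
263 161
```

View pics/w36d.png

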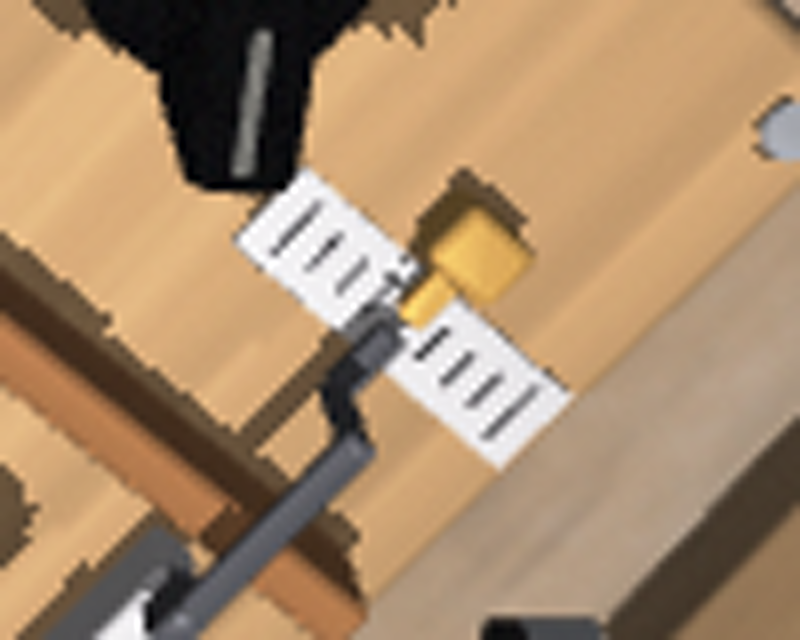

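View pics/w36c.png

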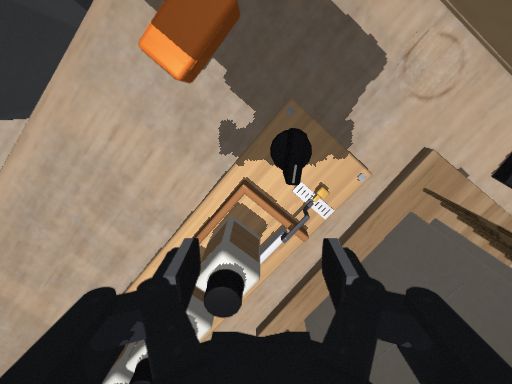

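Run:
```python
from h import *
c=load('w36'); O=np.array([.568,-.0445]);th=-.018
g=lambda u,v:[263+u/8,161+v/8]
n=['mark tip','mark edge+','mark far centre','ptr tip','ptr edges far L','far R']
P=unproj(c,[g(412,312),g(418,325),g(443,283),g(387,330),g(345,373),g(378,365)],.02);
for a,b in zip(n,world2lane(P,O,th)):print(a,b.round(4))
im=cv2.imread('pics/w36.png'); cv2.imwrite('pics/w36e.png',cv2.resize(im[190:215,295:325],(780,650),interpolation=cv2.INTER_LANCZOS4))
```

```text
mark tip [0.0272 0.2571]
mark edge+ [0.0291 0.2563]
mark far centre [0.0275 0.2626]
ptr tip [0.0265 0.2531]
ptr edges far L [0.0265 0.2451]
far R [0.029  0.2488]
```

View pics/w36e.png

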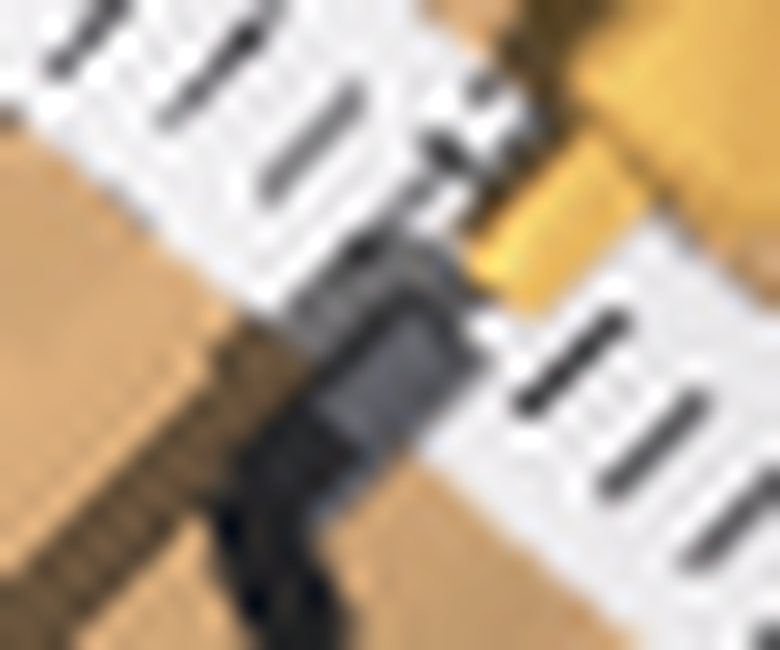

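Run:
```python
from h import *
c=load('w36'); O=np.array([.568,-.0445]);th=-.018
P=unproj(c,[[295+u/26,190+v/26] for u,v in [(445,325),(340,415),(497,288),(600,200)]],.02);print(world2lane(P,O,th).round(4))
```

```text
[[0.0273 0.2534]
 [0.0268 0.2479]
 [0.0278 0.256 ]
 [0.0283 0.2614]]
```

>>> servo_tool --deltas '[{"dp": [-0.01, -0.03, 0.04], "turn": -0.14, "claw": 0.2}, {"dp": [-0.01, -0.04, 0.04], "turn": -0.14, "claw": 0.2}, {"dp": [-0.01, -0.04, 0.04], "turn": -0.14, "claw": 0.2}, {"dp": [-0.01, -0.04, 0.03], "turn": -0.14, "claw": 0.2}, {"dp": [-0.01, -0.04, 0], "turn": -0.14, "claw": 0.2}, {"dp": [0, 0, 0], "turn": 0, "claw": 0.2}, {"dp": [0, 0, 0], "turn": 0, "claw": 0.2}, {"dp": [0, 0, 0], "turn": 0, "claw": 0.2}]'

```text
t: 42.8
tool_pos: [0.4967, 0.0107, 0.3111]
tcp_rot: [-1.571, 0.001, -0.007]
contact_force: [0.5, 0.6, -0.5]
opening: 0.803
```

Run:
```python
from h import *
s=bot.get_state(); c,im=shot('wrist','w37'); c2,im2=shot('scene','s37')
print(s['t'],s['tool_pos'],s['contact_force'])
cv2.imwrite('pics/w37c.png',np.hstack([cv2.resize(im[0:300,180:380,::-1],(400,600)),cv2.resize(im2[130:280,180:330,::-1],(400,600))]))
```

```text
42.8 [0.49673765 0.01065542 0.31106967] [ 0.54238308  0.59636786 -0.46439717]
```

View pics/w37c.png

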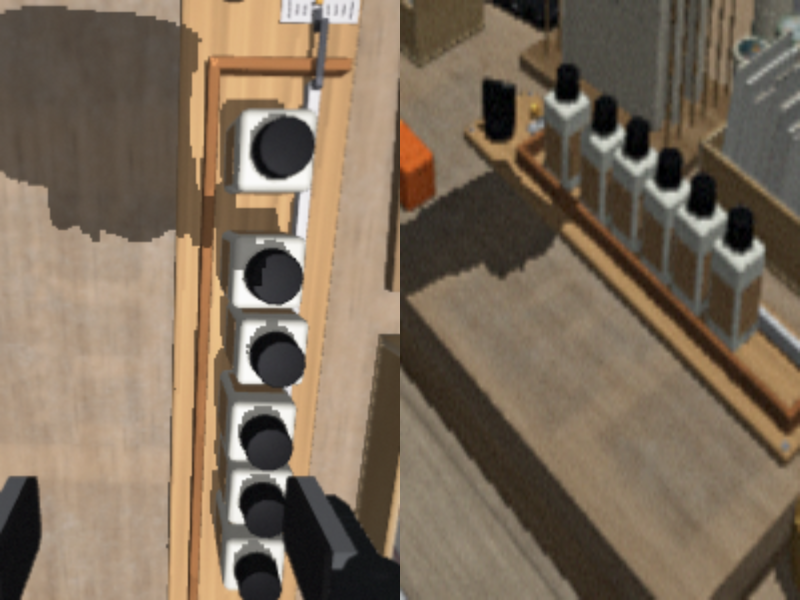

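Run:
```python
from bench import bot
print(bot.finish_job(), bot.get_state()['t'])
```

```text
the job is handed in; nothing more can be done
the job is handed in; nothing more can be done
```

The job is handed in; the last clock reading before that was about 43 s of the 184 s. All four fallen bottles are standing in the lane beside the two that never fell.

- **Opening the lane:** I turned the knob anticlockwise by about 1.04 rad, to roughly 0.02 rad, so the fence was right back.
- **Bottles:** I gripped each fallen bottle by its cap, lifted it and loosened the grip so that it swung base-down. I had moved the two in the lane onto the table first, because the lip left no room for the fingers. Two bottles also came away from the light grip and landed upright, one on the table and one in the lane. All four were then re-gripped by the cap and placed.
- **Closing the lane:** I turned the knob clockwise by 0.95 rad, which brings the lane to about 58 mm wide.

**Last checks:**
- The final pictures show all six bottles upright between the lip, the fence and the cheeks.
- Before hand-in the gripper was open about 0.31 m above the table, touching nothing.
- The pointer tip measured about 0.5 mm from the brass mark, against the 3 mm allowed. An earlier, coarser reading gave 0.7 mm.
- I did not touch the brass mark, the orange look-alike or the other goods. I did not measure their positions again at the end.
- No check failed.

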